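Tip the warmed frame out into the slate tray

TASK

The cat-eye frame in the warmer's tipping pan is too hot to touch. Roll the warmer's heat wheel away from you until it stops, set the slate tray flat on the counter, pushed in under the chute, and then tip the pan past its spring catch so that the frame slides out into the tray. Finally ease the empty pan all the way back upright, keeping hold of it so that the catch does not snap it home, and leave the plier, the bottle and the screw box where they are.

Things in the scene. Friction and masses are not known exactly. Their poses are not given: they have to be found in the camera images.
- warmer: White frame warmer, fixed. Origin on the counter; x away from the robot (turned up to 0.25 rad), y left, z up. In this frame, mm: base block x -90..90, y -75..60, top 62; control pod left of it, x -85..85, y 70..155, top 56, with the heat wheel and a fixed black toggle switch (80 high) at x 50, y 115. The pan on the base tips to the right (-y).
- hood_front (a point): Middle of the lower front edge of the hot-air hood hanging over the pan's near end: solid, warmer x -105..-45, y -90..40, z 185..290. So the rod cannot be taken with an upright gripper: lean the tool's body 28 to 40 degrees towards the robot. A pipe (y -22..22, z 213..257) runs from it to a column at x 106..146, y -30..30, 275 high.
- wheel_top (a point): Top of the heat wheel, a black edge thumbwheel of radius 20, 12 wide (along y), axle along the warmer's y. Only 4.5 mm of rim stands out of the pod's top, so it is rolled by stroking it with a fingertip pressed on it at 2 to 5 N, in several strokes. The point is fixed to the warmer and does not turn.
- wheel (a joint): Heat wheel angle, rad; grows as its top is rolled away from the robot (the warmer's +x); stop at 2.0 (heat off). Light friction (0.6 N at the rim), stays where left. Starts at 0 to 0.9.
- pan_hinge (a point): Middle of the pan's hinge, at the pan's right-hand floor edge (warmer x 0, y -60, z 80); the axis runs along the warmer's x.
- skip (a joint): Pan angle, rad: 0 upright, 1.45 fully tipped to the right, stops at both. Steel pan 160 (x) by 88 (y) by 40 high, open at its top and right side. An over-centre spring catch resists with up to 6 N at the rod, most at 0.1 to 0.4 rad; past 0.85 it pushes on, about 2.5 N, and holds the pan tipped if let go. Coming back, below 0.8 rad it snaps home hard unless it is held.
- rod_grip (a point): Grip point on the pan's rod; moves with the pan. Black rod, 12 diameter, along the warmer's x from x -83 to -135 at the pan's robot-side end; this point is on its axis at x -122, 17 in front of the hood. Upright it is 45 left of and 70 above the hinge axis (radius 83); tipping carries it in an arc over to the right, to 64 right and 53 above at 1.45 rad.
- chute_lip (a point): Middle of the lower edge of the steel chute (165 long along the warmer's x) off which the frame slides to the right. It is 31 above the counter, 29 right of the base block's face (y -75), so the tray's wall slides in below it. Tray well placed: long sides along the warmer's x, centred on warmer x 0, wall almost against the base block (tray centre at warmer y -140).
- tray_mid (a point): Centre (12 above its underside) of the loose slate-grey tray: 180 (x) by 120 (y) by 24 high outside, walls and floor 8 thick, about 0.3 kg. It can be carried by one wall pinched firmly (45 N) from above.
- frame_mid (a point): Middle of the purple cat-eye frame, folded, about 138 wide (its x), 50 by 18, lying in the pan to begin with; 8 above its underside. Not to be touched by the gripper.
- bottle_mid (a point): Centre of the empty glass stopper bottle, 56 diameter, 104 high, upright; loose bystander.
- plier_mid (a point): Centre of the steel plier lying flat, x along it from handle to jaws (-70 to 54), 44 wide, 12 high; loose bystander.
- screwbox_mid (a point): Centre of the small white open screw box, 75 (x) by 55 (y) by 22 high; loose bystander.
Not all that is in view belongs to the job. There is more than one size of the part that bears tray_mid; the job needs the smaller.

How it is judged:
On the way, in this order (a step that is already met when the one before it is completed fails the run):
1. the heat wheel is rolled to its stop while the frame is still in the pan (value of joint wheel above 1.88 rad and height (world z) of frame_mid above 0.07 m), for 0.1 s.
2. the frame has slid into the tray (x of frame_mid in the frame of tray_mid between -0.08 and 0.08 m and y of frame_mid in the frame of tray_mid between -0.055 and 0.055 m and height (world z) of frame_mid below 0.05 m), for 0.2 s.
At the end, for the whole second after the job is handed in: The heat wheel stands at its stop (above 1.85 rad), the pan is back upright (within 0.06 rad), the tray stands flat on the counter with the frame lying in it (frame's middle within 80 mm along and 55 mm across the tray's centre, lower than 50 mm) (all of step 2 and value of joint wheel above 1.85 rad and value of joint skip below 0.06 rad and height (world z) of tray_mid below 0.018 m and angle between tray_mid's own z axis and vertical below 0.08 rad); the robot touches nothing.
It fails at once if the robot touches the hot frame (contact force between any of the fingers, the arm and frame above 0.3 N).
It fails at once if the pan snaps back (returns faster than 3 rad/s) (velocity of joint skip below -3 rad/s).
It fails at once if the bottle, the plier or the screw box is shifted by more than 25 mm or the bottle is tipped over (distance of any of bottle_mid, plier_mid, screwbox_mid from where it was at the start of the episode above 0.025 m or angle between bottle_mid's own z axis and vertical above 0.4 rad).
It also fails if it takes over 72 s, if anything falls off the work surface, if the arm or the gripper's body presses on something with over 40 N, if the wrist force passes 120 N, or if a joint passes its speed limit or range.

ROBOT

A 6-joint arm with a two-finger parallel gripper is mounted at the origin on the work surface. World frame = base frame: x ahead of the robot, y to its left, z up, the work surface at z = 0. Lengths are in m, angles in rad, forces in N, time in s.
With the tool pointing down it reaches from about 0.35 to 0.875 m from the base axis. Payload 15.5 kg.
Tool frame: the origin (TCP) lies at the very end of the fingers, on their centre line; the grasp point (between the pads) lies 19 mm behind it (grip_point_offset is the distance from the TCP to the grasp point, in m); z points along the fingers, y is the line along which they close (so a half turn about z gives the same grasp; the last joint's range is limited). The gripper opens to 85 mm and grips with 20 to 120 N. Pads are 22 mm wide; open, the fingers measure 114 mm over their backs; the gripper's body (76 mm by 85 mm) begins 54 mm behind the grasp point. The pads swing forward as they close: fully open they stand 13 mm farther back than shut.
Start: joints at [-1.325, 0.494, 1.345, -0, 1.302, -0.096], TCP at [0.209, -0.589, 0.231] pointing down, gripper open.
Joint ranges: [-2.91, 2.91], [-0.82, 2.16], [0.22, 2.67], [-1.22, 4.37], [0.12, 2.79], [-3.08, 3.08]. Speed limits (rad/s): [1.89, 1.89, 2.57, 3.01, 3.01, 3.01].

INTERFACE

Orientations are given as a 3x3 rotation matrix whose columns are the frame's x, y, z axes.
In Python, from station import * gives the robot as it stands.
- The arm moves only by the tool move_arm, never from a script. Its argument "targets" is a list of rows, each a list of 3 entries, a list of its own where there are three numbers: the finger opening in m, from 0 to 0.0854, then the shift along the tool's x, y, z in m, then the turn, a rotation vector about the tool's x, y, z in degrees. A call has 1 to 5 rows; each row is the pose to reach, as a shift and turn from the pose commanded when the call began, along the tool's axes at that moment; what a row does not reach only later rows make up. A row lasts 1/12 s, in which the tool goes at most 41.7 mm and 7.16 degrees, less where a joint would pass 70% of its speed; a pose out of reach is approached as far as the arm can. A call with a gripper value outside its range is refused whole. The fingers move at their own pace and stop on an object; "grip_force" is the grip in N (left out, the last holds). Time passes only in rows, so rows that repeat a pose let the fingers close. It gives the time, the measured TCP pose, the force, the opening and the grip force at its end, in the units of the state.
- observe(): the state, without advancing time (a new reading comes with each control period).
- snapshot(name): name is "scene" or "top" or "wrist"; returns (picture, depth): 480x640x3 uint8, blue, green, red; 480x640 float32, m along the optical axis (not along the pixel's ray), 0 where there is no reading.
- camera_params(name): a dict with "fovy" (degrees; the focal length in pixels is half the picture's height over the tangent of half this angle, whatever the lens; pixels are square), "cx", "cy" (the principal point, pixels), "world_from_camera" (4x4, takes a point from camera to world coordinates); the wrist camera has in their place "tool_from_camera" (4x4, takes a point from camera to tool coordinates, whose origin is the TCP and whose axes are the flange's). Camera axes: x right, y down, z forward; pixel columns grow to the right and rows downward; lengths in m; the calibration is good to about 2 mm. A picture is of the moment at which its call begins: read the wrist's pose just before it. camera_params takes no time and is no camera call.
- hand_in(): hands the job in; it is judged then, once.
The state is a dict: "t": time; "qpos": joint angles; "qvel": joint speeds; "joint_torque": joint torques, N m; "position": TCP position; "tool_rot": TCP orientation; "ft_force": force on the tool from outside, world axes, zero at the start; "moment": the same for the moment, N m; "opening": opening from 0.0 (shut) to 1.0 (fully open); "grip_force": force on a finger pad.
Only numpy, scipy, OpenCV 4.12 (cv2) and the standard library are available. Lean on these libraries where they do the work, as an engineer would, in place of code of your own. Each camera call takes 0.05 s, during which the arm holds its last target. There are 200 camera calls.

## Working session

There is one attempt and no reset: what is moved stays moved. The work goes in short steps, Python scripts to look and compute and a tool call to move; the robot and the scene stay as the last step left them, time stands still between calls to the robot, and variables do not carry over. Pictures are saved under pics/ and viewed, at most 13 in all, crops included, and the job is handed in when it is done.

Besides the shell and the picture viewer there is one more tool, called after ">>>" as name(argument=value, ...), one argument or row to a line, values as JSON. move_arm: Moves the arm, as the interface text tells. Its arguments: {"type":"object","properties":{"targets":{"type":"array"},"grip_force":{"type":"number"}},"required":["targets"]}

```bash
mkdir -p pics; ls
cat > h.py <<'E'
from station import *
import numpy as np, cv2
def K(n):
    p=camera_params(n); return 240/np.tan(np.radians(p["fovy"])/2),p["cx"],p["cy"],p
def T(n,st=None):
    p=camera_params(n)
    if n!="wrist": return np.array(p["world_from_camera"])
    st=st or observe(); W=np.eye(4); W[:3,:3]=np.array(st["tool_rot"]); W[:3,3]=st["position"]
    return W@np.array(p["tool_from_camera"])
def cloud(n,d,M=None):
    f,cx,cy,_=K(n); M=T(n) if M is None else M
    v,u=np.mgrid[0:480,0:640]
    P=np.stack([(u-cx)/f*d,(v-cy)/f*d,d],-1)
    return P@M[:3,:3].T+M[:3,3]
def ray(n,u,v,z,M=None):
    f,cx,cy,_=K(n); M=T(n) if M is None else M
    r=M[:3,:3]@np.array([(u-cx)/f,(v-cy)/f,1]); o=M[:3,3]
    return o+r*(z-o[2])/r[2]
E
python3 - <<'E'
from h import *
for n in ("scene","top"):
    p,d=snapshot(n); cv2.imwrite(f"pics/{n}0.png",p); np.savez(f"{n}0.npz",p=p,d=d,M=T(n))
    print(n,np.round(T(n),3).tolist(),K(n)[:3])
s=observe(); print({k:np.round(v,3).tolist() for k,v in s.items()})
E
```

```text
pics
scene [[-0.819, 0.385, -0.425, 0.95], [0.574, 0.537, -0.618, 0.577], [-0.01, -0.75, -0.661, 0.858], [0.0, 0.0, 0.0, 1.0]] (np.float64(544.6983620051492), 318.92570325832787, 236.16285206085652)
top [[-0.003, -0.992, 0.124, 0.311], [-1.0, 0.004, 0.003, -0.091], [-0.003, -0.124, -0.992, 1.47], [0.0, 0.0, 0.0, 1.0]] (np.float64(504.9068914227555), 313.6471664562504, 235.1801182124109)
{'t': 0.1, 'qpos': [-1.324, 0.494, 1.346, -0.0, 1.303, -0.095], 'qvel': [0.001, -0.0, -0.003, -0.002, 0.0, -0.0], 'joint_torque': [0.002, -88.359, -38.456, 0.0, 0.005, -0.0], 'position': [0.209, -0.589, 0.231], 'tool_rot': [[0.942, 0.335, -0.0], [0.335, -0.942, 0.001], [0.0, -0.001, -1.0]], 'ft_force': [0.72, 0.153, 0.247], 'moment': [0.003, 0.001, -0.004], 'grip_force': 0.0, 'opening': 1.001}
```

View pics/scene0.png

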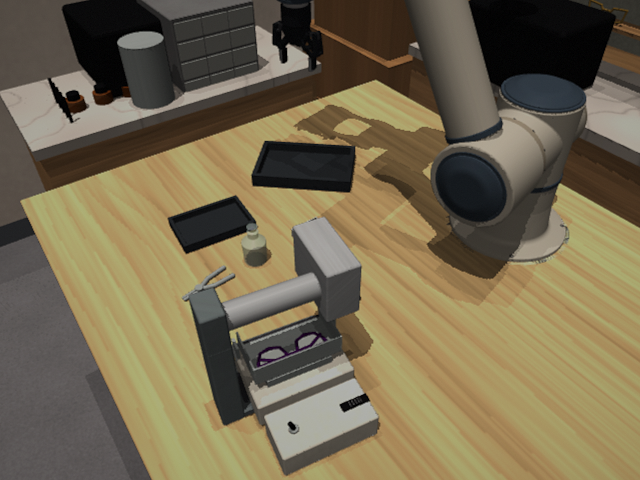

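View pics/top0.png

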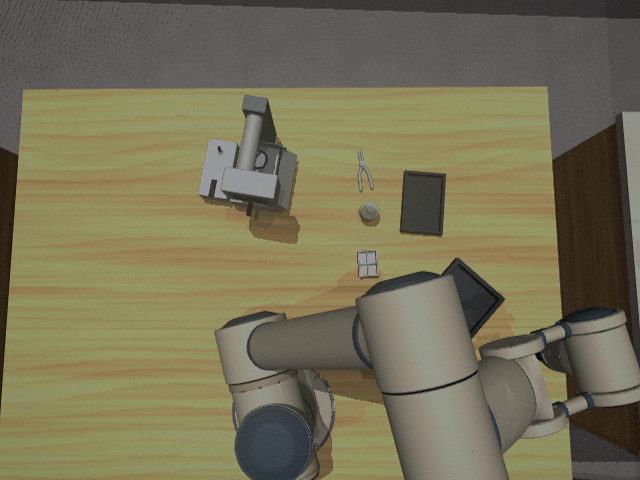

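The scene view shows two dark trays, at (212,222) and (304,165). They match (423,203) and (475,298) in the top view. The warmer has its pod at (320,425), the wheel at (355,402) and the toggle at (291,427). The bottle is at (255,247), the plier at (210,285), and the screw box is at top-view (368,264). Candidates for the tray are those two, so I'll measure both.

Run:
```python
from h import *
for n in ("scene","top"):
    z=np.load(f"{n}0.npz"); p,d,M=z["p"],z["d"],z["M"]
    C=cloud(n,d,M); hsv=cv2.cvtColor(p,cv2.COLOR_BGR2HSV)
    print(n,"table z",np.median(C[(hsv[...,1]>90)&(hsv[...,2]>120)&(d>0)],0).round(4), (d==0).mean())
    # trays: dark & z 0.003..0.04
    m=((hsv[...,2]<90)&(C[...,2]>0.004)&(C[...,2]<0.06)&(C[...,0]>0)&(C[...,0]<0.95)&(C[...,1]>-0.75)&(C[...,1]<0.2)&(d>0)).astype(np.uint8)
    m=cv2.morphologyEx(m,cv2.MORPH_OPEN,np.ones((3,3)))
    k,L,S,c=cv2.connectedComponentsWithStats(m)
    for i in range(1,k):
        if S[i,4]<150: continue
        Q=C[L==i]; r=cv2.minAreaRect(Q[:,:2].astype(np.float32))
        print(" blob",S[i].tolist(),c[i].round(),"rect c",np.round(r[0],4),"sz",np.round(r[1],4),"ang",round(r[2],1),"z pct",np.percentile(Q[:,2],[5,50,95,99]).round(4))
# warmer: pod top by heights
for n in ("scene","top"):
    z=np.load(f"{n}0.npz"); p,d,M=z["p"],z["d"],z["M"]; C=cloud(n,d,M)
    reg=(C[...,0]>0.4)&(C[...,0]<0.95)&(C[...,1]>-0.15)&(C[...,1]<0.35)
    for lo,hi in ((.051,.06),(.06,.067),(.27,.28),(.283,.298)):
        m=(reg&(C[...,2]>lo)&(C[...,2]<hi)).astype(np.uint8); m=cv2.morphologyEx(m,cv2.MORPH_OPEN,np.ones((3,3)))
        k,L,S,c=cv2.connectedComponentsWithStats(m)
        for i in range(1,k):
            if S[i,4]<120: continue
            Q=C[L==i]; r=cv2.minAreaRect(Q[:,:2].astype(np.float32))
            print(n,lo,S[i].tolist(),"rect",np.round(r[0],4),np.round(r[1],4),round(r[2],1),"z",np.median(Q[:,2]).round(4))
```

```text
scene table z [ 0.4305  0.083  -0.0014] 0.00396484375
 blob [252, 141, 103, 50, 4254] [304. 165.] rect c [ 0.2712 -0.4734] sz [0.1864 0.2609] ang 47.2 z pct [0.007  0.0123 0.034  0.0356]
 blob [169, 196, 85, 56, 2385] [210. 223.] rect c [ 0.5894 -0.4067] sz [0.1308 0.1818] ang 84.9 z pct [0.0047 0.0091 0.0236 0.0254]
 blob [453, 223, 88, 36, 1803] [495. 238.] rect c [0.09   0.0356] sz [0.0888 0.191 ] ang 33.8 z pct [0.0066 0.0148 0.0535 0.0585]
 blob [246, 247, 21, 19, 286] [256. 257.] rect c [ 0.5632 -0.2274] sz [0.023  0.0497] ang 82.8 z pct [0.0072 0.0268 0.0491 0.0513]
 blob [218, 365, 136, 60, 1567] [266. 400.] rect c [0.7068 0.1166] sz [0.1103 0.2228] ang 48.1 z pct [0.0127 0.0418 0.0566 0.0588]
top table z [0.4425 0.2297 0.0007] 0.004039713541666667
 blob [400, 171, 46, 65, 2431] [423. 203.] rect c [ 0.5874 -0.4061] sz [0.1222 0.1817] ang 84.7 z pct [0.0054 0.0106 0.0275 0.0299]
 blob [443, 258, 61, 79, 2089] [473. 295.] rect c [ 0.3159 -0.5154] sz [0.1765 0.1531] ang 47.4 z pct [0.0082 0.0147 0.0389 0.0415]
 blob [297, 370, 27, 42, 391] [310. 387.] rect c [ 0.0656 -0.085 ] sz [0.1222 0.0552] ang 31.9 z pct [0.0075 0.0165 0.0489 0.0573]
scene 0.051 [265, 379, 113, 81, 4795] rect [0.6845 0.1894] [0.086  0.1701] 80.3 z 0.0548
scene 0.27 [325, 270, 36, 16, 162] rect [0.5988 0.1294] [0.0056 0.0584] 79.7 z 0.2748
scene 0.27 [188, 288, 36, 36, 865] rect [0.7895 0.0577] [0.0603 0.0398] 80.6 z 0.2735
scene 0.283 [292, 217, 69, 62, 2238] rect [0.5882 0.0666] [0.1339 0.0604] 80.0 z 0.2886
top 0.051 [198, 141, 38, 55, 556] rect [0.682  0.1986] [0.0691 0.1737] 63.3 z 0.0561
top 0.27 [242, 95, 26, 19, 344] rect [0.7877 0.0569] [0.0598 0.041 ] 79.5 z 0.2752
top 0.283 [221, 167, 57, 32, 1330] rect [0.5858 0.0668] [0.1305 0.061 ] 80.3 z 0.2905
```

Tray A, at scene (212,222) and top (423,203), measures 182×125 mm. Tray B measures about 260×185 mm, so A is the smaller one and the one I want. Next I'll fit the warmer pose, locate the wheel and check both in one close crop.

Run:
```python
from h import *
w=np.array([[0,112.5],[-75,-25],[126,0]])/1e3
g=np.array([[.6845,.1894],[.587,.0667],[.7886,.0573]])
a,b=w-w.mean(0),g-g.mean(0)
yaw=np.arctan2((a[:,0]*b[:,1]-a[:,1]*b[:,0]).sum(),(a*b).sum())
R=np.array([[np.cos(yaw),-np.sin(yaw)],[np.sin(yaw),np.cos(yaw)]]); o=g.mean(0)-R@w.mean(0)
print("yaw",yaw,np.degrees(yaw),"o",o,"res",(g-(w@R.T+o)).round(4).tolist())
z=np.load("scene0.npz");p,d=z["p"],z["d"]
f,cx,cy,_=K("scene")
hsv=cv2.cvtColor(p,cv2.COLOR_BGR2HSV)
m=np.zeros((480,640),np.uint8); m[385:460,270:380]=(hsv[385:460,270:380,2]<70)
k,L,S,c=cv2.connectedComponentsWithStats(m)
for i in range(1,k):
    if S[i,4]>15:
        for zz in (.056,.0605): print(S[i].tolist(),c[i].round(1),"warmer",zz,((ray("scene",*c[i],zz)[:2]-o)@R).round(4), "world",ray("scene",*c[i],zz).round(4))
# tray A corners in both views
for n in ("scene","top"):
    q=np.load(f"{n}0.npz"); C=cloud(n,q["d"],q["M"]); v=cv2.cvtColor(q["p"],cv2.COLOR_BGR2HSV)[...,2]
    mm=(v<90)&(C[...,2]>.017)&(C[...,2]<.035)&(abs(C[...,0]-.588)<.12)&(abs(C[...,1]+.406)<.09)
    r=cv2.minAreaRect(C[mm][:,:2].astype(np.float32)); print(n,"rim",mm.sum(),np.round(r[0],4),np.round(r[1],4),r[2],cv2.boxPoints(r).round(3).tolist())
cr1=cv2.resize(p[375:475,260:385],(750,600))[:, :450]; 
cr=np.hstack([cv2.resize(p[185:260,160:265],(400,286)),cv2.resize(p[380:455,280:385],(400,286))])
cv2.imwrite("pics/crop1.png",cr)
```

```text
yaw -0.17207061774957563 -9.858920175259556 o [0.66495705 0.07864151] res [[0.0003, -0.0001], [0.0002, -0.0002], [-0.0005, 0.0002]]
[340, 394, 30, 18, 237] [354.2 402.1] warmer 0.056 [-0.0604  0.1142] world [0.625  0.2015 0.056 ]
[340, 394, 30, 18, 237] [354.2 402.1] warmer 0.0605 [-0.059   0.1166] world [0.6268 0.2036 0.0605]
[288, 422, 8, 8, 42] [291.5 425.6] warmer 0.056 [0.0498 0.1084] world [0.7326 0.1769 0.056 ]
[288, 422, 8, 8, 42] [291.5 425.6] warmer 0.0605 [0.0506 0.1108] world [0.7338 0.1792 0.0605]
scene rim 761 [ 0.5894 -0.4055] [0.1285 0.1817] 84.91217041015625 [[0.49300000071525574, -0.460999995470047], [0.6740000247955322, -0.4779999852180481], [0.6859999895095825, -0.3499999940395355], [0.5049999952316284, -0.3330000042915344]]
top rim 626 [ 0.5873 -0.4061] [0.1222 0.1808] 84.65018463134766 [[0.492000013589859, -0.45899999141693115], [0.671999990940094, -0.4749999940395355], [0.6830000281333923, -0.3540000021457672], [0.503000020980835, -0.3370000123977661]]
```

View pics/crop1.png

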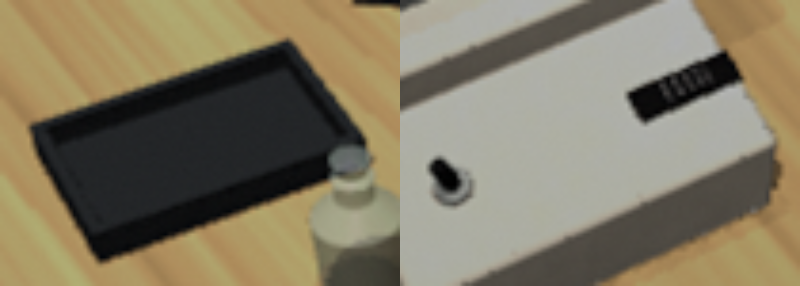

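The crop confirms tray A (left) as the small shallow one, with the bottle beside it. The wheel is the ridged black patch at crop (687,83), scene (355,402), and the black toggle post is at crop (447,178). In warmer coordinates the wheel is at about (-60, 115). I'll now travel around the near side of the hood and line the tool up with the warmer's axes.

>>> move_arm(
  targets=[
    [0,[0.025,-0.031,-0.002],[0,0,5.9]],
    [0,[0.05,-0.062,-0.004],[0,0,11.8]],
    [0,[0.076,-0.093,-0.006],[0,0,17.6]],
    [0,[0.101,-0.124,-0.008],[0,0,23.5]],
    [0,[0.126,-0.155,-0.01],[0,0,29.4]],
  ],
  grip_force=30,
)

```text
t: 0.52
position: [0.2763, -0.3986, 0.2411]
tool_rot: [[0.984, -0.176, -0.0], [-0.176, -0.984, 0.001], [-0.0, -0.0, -1.0]]
ft_force: [1.3, 0.5, -0.3]
opening: 0.299
grip_force: 0.0
```

>>> move_arm(
  targets=[
    [0,[0.002,-0.04,0],[0,0,0]],
    [0,[0.004,-0.08,0],[0,0,0]],
    [0,[0.006,-0.12,0],[0,0,0]],
    [0,[0.008,-0.16,0],[0,0,0]],
    [0,[0.01,-0.2,0],[0,0,0]],
  ],
)

```text
t: 0.93
position: [0.3199, -0.2033, 0.2412]
tool_rot: [[0.985, -0.171, -0.0], [-0.171, -0.985, 0.0], [-0.0, -0.0, -1.0]]
ft_force: [2.2, -0.0, 0.2]
opening: 0.003
grip_force: 0.0
```

>>> move_arm(
  targets=[
    [0,[0.008,-0.04,0],[0,0,0]],
    [0,[0.016,-0.08,0],[0,0,0]],
    [0,[0.024,-0.12,0],[0,0,0]],
    [0,[0.032,-0.16,0],[0,0,0]],
    [0,[0.04,-0.2,0],[0,0,0]],
  ],
)

```text
t: 1.35
position: [0.3938, -0.0129, 0.2414]
tool_rot: [[0.985, -0.171, 0.0], [-0.171, -0.985, -0.0], [0.0, 0.0, -1.0]]
ft_force: [1.2, -0.7, 0.6]
opening: 0.003
grip_force: 0.0
```

>>> move_arm(
  targets=[
    [0,[0.002,-0.04,0],[0,0,0]],
    [0,[0.004,-0.08,0],[0,0,0]],
    [0,[0.006,-0.12,0],[0,0,0]],
    [0,[0.008,-0.16,0],[0,0,0]],
    [0,[0.01,-0.2,0],[0,0,0]],
  ],
)

```text
t: 1.77
position: [0.4374, 0.1826, 0.2412]
tool_rot: [[0.985, -0.17, -0.0], [-0.17, -0.985, -0.0], [-0.0, 0.0, -1.0]]
ft_force: [1.2, -1.2, 0.4]
opening: 0.0
grip_force: 0.0
```

```bash
cat >> h.py <<'E'
YAW=-0.17207; O=np.array([0.66496,0.07864])
R2=np.array([[np.cos(YAW),-np.sin(YAW)],[np.sin(YAW),np.cos(YAW)]])
R3=np.eye(3); R3[:2,:2]=R2
def tow(P): P=np.array(P,float).copy(); P[...,:2]=(P[...,:2]-O)@R2; return P
def frw(P): P=np.array(P,float).copy(); P[...,:2]=P[...,:2]@R2.T+O; return P
def st():
    s=observe(); Rt=np.array(s["tool_rot"])
    print("t",round(s["t"],2),"world",np.round(s["position"],4),"warmer mm",(tow(s["position"])*1e3).round(1),"F",np.round(s["ft_force"],2),"open",round(s["opening"],3),"grip",round(s["grip_force"],1))
    print("Rw",(R3.T@Rt).round(3).tolist(),"q",np.round(s["qpos"],2)); return s
E
python3 -c "
from h import *
st()"
```

```text
t 1.77 world [0.4374 0.1826 0.2412] warmer mm [-242.    63.5  241.2] F [ 1.25 -1.25  0.35] open 0.0 grip 0.0
Rw [[1.0, 0.001, -0.0], [0.001, -1.0, -0.0], [-0.0, 0.0, -1.0]] q [ 0.27  0.27  1.69 -0.    1.18  2.01]
```

>>> move_arm(
  targets=[
    [0,[0.02,-0.03,0.01],[0,0,0]],
    [0,[0.045,-0.052,0.025],[0,0,0]],
    [0,[0.075,-0.052,0.045],[0,0,0]],
    [0,[0.092,-0.052,0.06],[0,0,0]],
    [0,[0.092,-0.052,0.06],[0,0,0]],
  ],
)

```text
t: 2.18
position: [0.5388, 0.2155, 0.1778]
tool_rot: [[0.985, -0.171, -0.003], [-0.171, -0.985, -0.001], [-0.003, 0.002, -1.0]]
ft_force: [-1.4, -0.7, -0.3]
opening: 0.0
grip_force: 0.0
```

Run:
```python
from h import *
s=st(); p,d=snapshot("wrist"); M=T("wrist",s); np.savez("w1.npz",p=p,d=d,M=M); cv2.imwrite("pics/w1.png",p)
print(M.round(3).tolist(),K("wrist")[:3])
```

```text
t 2.18 world [0.5388 0.2155 0.1778] warmer mm [-147.7  113.2  177.8] F [-1.37 -0.72 -0.28] open 0.0 grip 0.0
Rw [[1.0, 0.0, -0.003], [0.0, -1.0, -0.002], [-0.003, 0.002, -1.0]] q [ 0.28  0.49  1.52 -0.    1.13  2.02]
[[-0.171, -0.951, -0.258, 0.603], [-0.985, 0.165, 0.044, 0.204], [0.001, 0.262, -0.965, 0.319], [0.0, 0.0, 0.0, 1.0]] (np.float64(368.6567418307967), 317.91806898730545, 237.57584052169798)
```

View pics/w1.png

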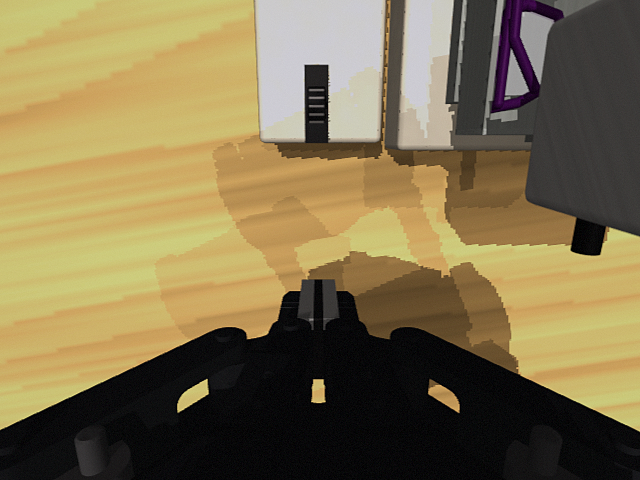

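The wrist view shows the slot at (305–328, 65–142) with wheel ridges at (316, 88–122). The closed fingertips are at (319, 282) and the rod at (588, 237). I'll turn these into warmer coordinates.

Run:
```python
from h import *
z=np.load("w1.npz"); M=z["M"];p=z["p"]
for nm,u,v,h in (("slot top",316.5,65,.056),("slot bot",316.5,142,.056),("slot L",305,100,.056),("slot R",328.5,100,.056),("ridge lo",316,122,.0595),("ridge hi",316,88,.0595),("pod L",258.5,138,.056),("pod R",381.5,138,.056),("rod end",587,245,.150)):
    print(nm,(tow(ray("wrist",u,v,h,M))*1e3).round(1))
g=cv2.cvtColor(p,cv2.COLOR_BGR2GRAY); print(g[60:146,316].tolist())
C=tow(cloud("wrist",z["d"],M))*1e3
print("depth z along slot",[(v,C[v,316].round(1).tolist()) for v in range(70,140,8)])
```

```text
slot top [-36.2 113.6  56. ]
slot bot [-85.1 113.6  56. ]
slot L [-57.8 121.3  56. ]
slot R [-57.8 105.5  56. ]
ridge lo [-72.  113.9  59.5]
ridge hi [-50.7 113.9  59.5]
pod L [-82.4 153.6  56. ]
pod R [-82.4  68.8  56. ]
rod end [-131.6  -15.9  150. ]
[205, 204, 206, 215, 154, 32, 30, 34, 34, 37, 34, 34, 35, 34, 36, 37, 36, 33, 36, 37, 39, 36, 36, 37, 34, 41, 14, 7, 26, 110, 107, 42, 15, 18, 17, 14, 50, 130, 114, 33, 21, 26, 22, 23, 21, 104, 113, 56, 13, 14, 10, 13, 5, 73, 92, 65, 7, 3, 11, 11, 19, 77, 76, 37, 22, 26, 28, 28, 26, 23, 26, 28, 24, 24, 27, 25, 28, 27, 28, 25, 25, 24, 20, 59, 67, 65]
depth z along slot [(70, [-39.3, 113.9, 56.4]), (78, [-44.0, 113.9, 55.7]), (86, [-49.2, 113.9, 57.0]), (94, [-54.0, 113.9, 56.4]), (102, [-59.2, 113.9, 57.8]), (110, [-64.3, 113.9, 58.9]), (118, [-69.3, 113.9, 56.0]), (126, [-74.5, 113.9, 55.9]), (134, [-79.7, 114.0, 54.4])]
```

>>> move_arm(
  targets=[
    [0,[0.035,-0.001,0.02],[0,0,0]],
    [0,[0.07,-0.002,0.04],[0,0,0]],
    [0,[0.078,-0.002,0.075],[0,0,0]],
    [0,[0.078,-0.002,0.105],[0,0,0]],
    [0,[0.078,-0.002,0.105],[0,0,0]],
  ],
)

```text
t: 2.65
position: [0.6112, 0.2037, 0.0714]
tool_rot: [[0.985, -0.171, -0.008], [-0.171, -0.985, -0.002], [-0.007, 0.003, -1.0]]
ft_force: [-1.8, -1.2, -1.1]
opening: -0.002
grip_force: 0.0
```

>>> move_arm(
  targets=[
    [0,[0,0,0.004],[0,0,0]],
    [0,[0,0,0.007],[0,0,0]],
    [0,[0,0,0.007],[0,0,0]],
  ],
)

```text
t: 2.9
position: [0.6147, 0.205, 0.071]
tool_rot: [[0.985, -0.17, 0.002], [-0.17, -0.985, 0.0], [0.002, -0.001, -1.0]]
ft_force: [-0.8, -0.6, 0.2]
opening: 0.002
grip_force: 0.0
```

```bash
python3 -c "
from h import *
st()"
```

```text
t 2.9 world [0.6147 0.205  0.071 ] warmer mm [-71.1 115.9  71. ] F [-0.82 -0.56  0.24] open 0.002 grip 0.0
Rw [[1.0, 0.001, 0.002], [0.001, -1.0, 0.001], [0.002, -0.001, -1.0]] q [0.23 0.7  1.44 0.   1.   1.97]
```

>>> move_arm(
  targets=[
    [0,[0.001,0.001,0.005],[0,0,0]],
    [0,[0.001,0.001,0.009],[0,0,0]],
    [0,[0.001,0.001,0.009],[0,0,0]],
  ],
)

```text
t: 3.15
position: [0.6151, 0.2035, 0.0603]
tool_rot: [[0.985, -0.171, 0.0], [-0.171, -0.985, 0.0], [0.0, -0.0, -1.0]]
ft_force: [-0.4, 1.0, 1.3]
opening: 0.001
grip_force: 0.7
```

>>> move_arm(
  targets=[
    [0,[0,0,0.001],[0,0,0]],
    [0,[0,0,0.001],[0,0,0]],
    [0,[0,0,0.001],[0,0,0]],
  ],
)

```text
t: 3.4
position: [0.6155, 0.2035, 0.06]
tool_rot: [[0.985, -0.171, 0.001], [-0.171, -0.985, 0.0], [0.001, -0.0, -1.0]]
ft_force: [-2.6, -0.2, 7.9]
opening: 0.001
grip_force: 4.1
```

>>> move_arm(
  targets=[
    [0,[0,0,0.001],[0,0,0]],
    [0,[0,0,0.001],[0,0,0]],
    [0,[0,0,0.001],[0,0,0]],
  ],
)

```text
t: 3.65
position: [0.6158, 0.2036, 0.0598]
tool_rot: [[0.985, -0.17, 0.002], [-0.17, -0.985, 0.0], [0.002, -0.001, -1.0]]
ft_force: [-3.3, -1.5, 17.1]
opening: -0.003
grip_force: 9.1
```

>>> move_arm(
  targets=[
    [0,[0,0,-0.0016],[0,0,0]],
    [0,[0,0,-0.0016],[0,0,0]],
  ],
)

```text
t: 3.82
position: [0.6155, 0.2035, 0.0606]
tool_rot: [[0.985, -0.171, 0.001], [-0.171, -0.985, 0.0], [0.001, -0.0, -1.0]]
ft_force: [0.4, -0.6, -0.7]
opening: -0.0
grip_force: 0.0
```

>>> move_arm(
  targets=[
    [0,[0.003,0,0],[0,0,0]],
    [0,[0.006,0,0],[0,0,0]],
    [0,[0.01,0,0],[0,0,0]],
  ],
)

```text
t: 4.07
position: [0.6255, 0.2018, 0.0604]
tool_rot: [[0.985, -0.17, 0.001], [-0.17, -0.985, 0.0], [0.001, -0.0, -1.0]]
ft_force: [-1.3, 0.1, 8.8]
opening: -0.002
grip_force: 4.3
```

>>> move_arm(
  targets=[
    [0,[0.004,0,0],[0,0,0]],
    [0,[0.008,0,0],[0,0,0]],
    [0,[0.012,0,0],[0,0,0]],
  ],
)

```text
t: 4.32
position: [0.6374, 0.1997, 0.0601]
tool_rot: [[0.985, -0.17, 0.0], [-0.17, -0.985, 0.0], [0.0, -0.0, -1.0]]
ft_force: [-0.2, 0.5, -0.4]
opening: 0.002
grip_force: 0.2
```

```bash
python3 -c "
from h import *
st()"
```

```text
t 4.32 world [0.6374 0.1997 0.0601] warmer mm [-47.9 114.6  60.1] F [-0.16  0.47 -0.4 ] open 0.002 grip 0.2
Rw [[1.0, 0.001, 0.0], [0.001, -1.0, 0.0], [0.0, -0.0, -1.0]] q [0.21 0.74 1.39 0.   1.01 1.96]
```

>>> move_arm(
  targets=[
    [0,[0,0,-0.008],[0,0,0]],
    [0,[-0.021,0,-0.008],[0,0,0]],
    [0,[-0.021,0,-0.004],[0,0,0]],
    [0,[-0.021,0,-0.0005],[0,0,0]],
    [0,[-0.021,0,-0.0005],[0,0,0]],
  ],
)

```text
t: 4.73
position: [0.6163, 0.2034, 0.0602]
tool_rot: [[0.985, -0.17, -0.0], [-0.17, -0.985, 0.0], [-0.0, 0.0, -1.0]]
ft_force: [-1.5, -0.3, 6.6]
opening: 0.0
grip_force: 2.8
```

>>> move_arm(
  targets=[
    [0,[0.003,0,0],[0,0,0]],
    [0,[0.006,0,0],[0,0,0]],
  ],
)

```text
t: 4.9
position: [0.6227, 0.2022, 0.0605]
tool_rot: [[0.985, -0.17, 0.0], [-0.17, -0.985, 0.0], [0.0, -0.0, -1.0]]
ft_force: [0.2, 0.6, 4.2]
opening: -0.001
grip_force: 1.6
```

>>> move_arm(
  targets=[
    [0,[0.003,0,0],[0,0,0]],
    [0,[0.006,0,0],[0,0,0]],
  ],
)

```text
t: 5.07
position: [0.6287, 0.2012, 0.0605]
tool_rot: [[0.985, -0.171, 0.0], [-0.171, -0.985, 0.0], [0.0, -0.0, -1.0]]
ft_force: [-0.5, 0.3, 4.7]
opening: 0.003
grip_force: 2.2
```

>>> move_arm(
  targets=[
    [0,[0.003,0,0],[0,0,0]],
    [0,[0.006,0,0],[0,0,0]],
  ],
)

```text
t: 5.23
position: [0.6339, 0.2002, 0.0604]
tool_rot: [[0.985, -0.171, -0.001], [-0.171, -0.985, 0.0], [-0.001, 0.0, -1.0]]
ft_force: [-4.2, 0.6, 3.6]
opening: 0.0
grip_force: 2.4
```

>>> move_arm(
  targets=[
    [0,[0,0,-0.008],[0,0,0]],
    [0,[-0.021,0,-0.008],[0,0,0]],
    [0,[-0.021,0,-0.004],[0,0,0]],
    [0,[-0.021,0,0],[0,0,0]],
    [0,[-0.021,0,0],[0,0,0]],
  ],
)

```text
t: 5.65
position: [0.6132, 0.2038, 0.0599]
tool_rot: [[0.985, -0.17, -0.001], [-0.17, -0.985, -0.0], [-0.001, 0.0, -1.0]]
ft_force: [-1.6, 0.5, 2.4]
opening: -0.0
grip_force: 1.2
```

>>> move_arm(
  targets=[
    [0,[0.003,0,0],[0,0,0]],
    [0,[0.006,0,0],[0,0,0]],
  ],
)

```text
t: 5.82
position: [0.6193, 0.2027, 0.0605]
tool_rot: [[0.985, -0.171, -0.001], [-0.171, -0.985, -0.0], [-0.001, 0.0, -1.0]]
ft_force: [-2.2, 1.3, 3.0]
opening: -0.003
grip_force: 1.8
```

>>> move_arm(
  targets=[
    [0,[0.003,0,0],[0,0,0]],
    [0,[0.006,0,0],[0,0,0]],
  ],
)

```text
t: 5.98
position: [0.6259, 0.2016, 0.0605]
tool_rot: [[0.985, -0.171, 0.001], [-0.171, -0.985, 0.0], [0.001, -0.0, -1.0]]
ft_force: [-2.9, 1.0, 3.5]
opening: -0.002
grip_force: 1.6
```

>>> move_arm(
  targets=[
    [0,[0.003,0,0],[0,0,0]],
    [0,[0.006,0,0],[0,0,0]],
  ],
)

```text
t: 6.15
position: [0.6313, 0.2006, 0.0604]
tool_rot: [[0.985, -0.171, -0.0], [-0.171, -0.985, 0.0], [-0.0, -0.0, -1.0]]
ft_force: [-3.8, 0.0, 5.0]
opening: -0.003
grip_force: 2.4
```

>>> move_arm(
  targets=[
    [0,[0,0,-0.008],[0,0,0]],
    [0,[-0.021,0,-0.008],[0,0,0]],
    [0,[-0.021,0,-0.008],[0,0,0]],
  ],
)

```text
t: 6.4
position: [0.6081, 0.2046, 0.0688]
tool_rot: [[0.985, -0.17, -0.001], [-0.17, -0.985, -0.0], [-0.001, 0.0, -1.0]]
ft_force: [0.3, 0.8, -0.6]
opening: 0.004
grip_force: 0.0
```

```bash
python3 -c "
from h import *
st()"
```

```text
t 6.4 world [0.6081 0.2046 0.0688] warmer mm [-77.6 114.3  68.8] F [ 0.28  0.76 -0.58] open 0.004 grip 0.0
Rw [[1.0, 0.001, -0.001], [0.001, -1.0, -0.0], [-0.001, 0.0, -1.0]] q [0.23 0.7  1.46 0.   0.99 1.97]
```

>>> move_arm(
  targets=[
    [0,[0.008,0,0.004],[0,0,0]],
    [0,[0.01,0,0.008],[0,0,0]],
    [0,[0.012,0,0.008],[0,0,0]],
    [0,[0.015,0,0.008],[0,0,0]],
  ],
)

```text
t: 6.73
position: [0.6254, 0.2018, 0.0604]
tool_rot: [[0.985, -0.171, -0.001], [-0.171, -0.985, 0.0], [-0.001, -0.0, -1.0]]
ft_force: [-5.6, 1.5, 8.4]
opening: 0.002
grip_force: 4.4
```

>>> move_arm(
  targets=[
    [0,[0.003,0,0],[0,0,0]],
    [0,[0.006,0,0],[0,0,0]],
  ],
)

```text
t: 6.9
position: [0.6314, 0.2007, 0.0604]
tool_rot: [[0.985, -0.171, -0.001], [-0.171, -0.985, 0.0], [-0.001, -0.0, -1.0]]
ft_force: [-5.4, 0.6, 9.1]
opening: -0.001
grip_force: 4.5
```

>>> move_arm(
  targets=[
    [0,[0.003,0,0],[0,0,0]],
    [0,[0.005,0,0],[0,0,0]],
  ],
)

```text
t: 7.07
position: [0.6368, 0.1997, 0.0602]
tool_rot: [[0.985, -0.171, 0.0], [-0.171, -0.985, 0.0], [0.0, -0.0, -1.0]]
ft_force: [-0.2, -0.3, 0.4]
opening: -0.002
grip_force: 0.2
```

>>> move_arm(
  targets=[
    [0,[0,0,-0.01],[0,0,0]],
    [0,[-0.02,0,-0.04],[0,0,0]],
    [0,[-0.05,0,-0.07],[0,0,0]],
    [0,[-0.084,0,-0.09],[0,0,0]],
    [0,[-0.095,0,-0.11],[0,0,0]],
  ],
)

```text
t: 7.48
position: [0.5387, 0.2164, 0.1719]
tool_rot: [[0.985, -0.17, -0.002], [-0.17, -0.985, -0.0], [-0.002, 0.0, -1.0]]
ft_force: [0.8, -0.1, 0.0]
opening: 0.001
grip_force: 0.0
```

Run:
```python
from h import *
s=st(); p,d=snapshot("wrist"); M=T("wrist",s); np.savez("w2.npz",p=p,d=d,M=M)
cv2.imwrite("pics/w2.png",cv2.resize(p[0:260,240:640],(800,520)))
```

```text
t 7.48 world [0.5387 0.2164 0.1719] warmer mm [-148.   114.1  171.9] F [ 0.78 -0.11  0.02] open 0.001 grip 0.0
Rw [[1.0, 0.001, -0.002], [0.001, -1.0, -0.0], [-0.002, 0.0, -1.0]] q [0.28 0.5  1.53 0.   1.12 2.02]
```

View pics/w2.png

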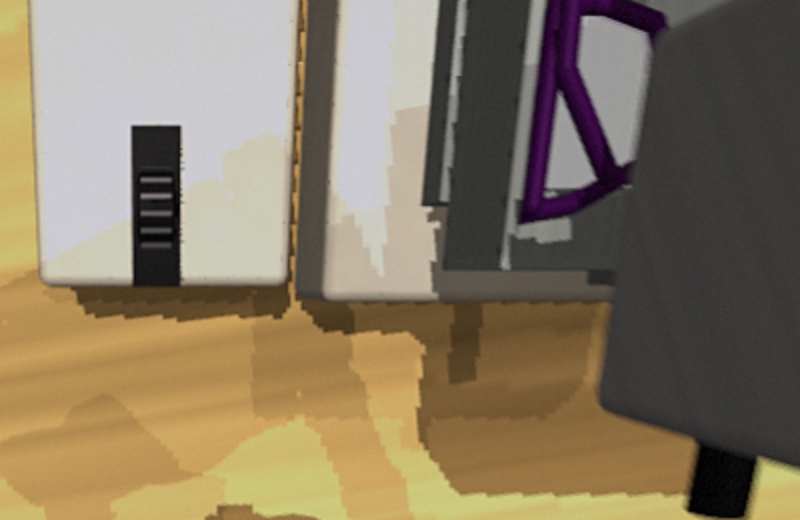

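The drag stayed at about 0.6 of the press force with no rolling, so the wheel is at its stop. The ridge marks have moved from the first view. Next is the small tray, so I'm travelling around the hood to above its right wall.

>>> move_arm(
  targets=[
    [0,[-0.025,0.015,-0.012],[0,0,0]],
    [0,[-0.05,0.04,-0.024],[0,0,0]],
    [0,[-0.07,0.072,-0.036],[0,0,0]],
    [0,[-0.085,0.105,-0.048],[0,0,0]],
    [0,[-0.097,0.135,-0.058],[0,0,0]],
  ],
)

```text
t: 7.95
position: [0.4223, 0.0986, 0.2295]
tool_rot: [[0.986, -0.17, 0.001], [-0.17, -0.986, -0.0], [0.001, 0.0, -1.0]]
ft_force: [0.6, 0.0, 0.4]
opening: -0.001
grip_force: 0.0
```

>>> move_arm(
  targets=[
    [0.04,[0.006,0.03,0],[0,0,0]],
    [0.04,[0.012,0.06,0],[0,0,0]],
    [0.04,[0.018,0.09,0],[0,0,0]],
    [0.04,[0.024,0.12,0],[0,0,0]],
    [0.04,[0.03,0.147,0],[0,0,0]],
  ],
)

```text
t: 8.37
position: [0.4284, -0.0524, 0.2291]
tool_rot: [[0.985, -0.171, 0.001], [-0.171, -0.985, -0.001], [0.001, 0.0, -1.0]]
ft_force: [2.3, 0.4, -0.3]
opening: 0.468
grip_force: 0.0
```

>>> move_arm(
  targets=[
    [0.04,[0.006,0.03,0],[0,0,0]],
    [0.04,[0.012,0.06,0],[0,0,0]],
    [0.04,[0.018,0.09,0],[0,0,0]],
    [0.04,[0.024,0.12,0],[0,0,0]],
    [0.04,[0.03,0.147,0],[0,0,0]],
  ],
)

```text
t: 8.78
position: [0.4328, -0.2026, 0.229]
tool_rot: [[0.985, -0.171, 0.001], [-0.171, -0.985, -0.001], [0.001, 0.001, -1.0]]
ft_force: [0.1, 0.5, -0.3]
opening: 0.468
grip_force: 0.0
```

>>> move_arm(
  targets=[
    [0.04,[0.02,0.023,0.008],[0,0,0]],
    [0.04,[0.04,0.046,0.016],[0,0,0]],
    [0.04,[0.06,0.069,0.024],[0,0,0]],
    [0.04,[0.08,0.092,0.032],[0,0,0]],
    [0.04,[0.098,0.115,0.04],[0,0,0]],
  ],
)

```text
t: 9.2
position: [0.5106, -0.3323, 0.1884]
tool_rot: [[0.985, -0.171, 0.001], [-0.171, -0.985, -0.001], [0.001, 0.0, -1.0]]
ft_force: [1.2, -0.6, 0.3]
opening: 0.468
grip_force: 0.0
```

>>> move_arm(
  targets=[
    [0.04,[0.02,0.023,0.012],[0,0,-1]],
    [0.04,[0.04,0.046,0.024],[0,0,-2]],
    [0.04,[0.06,0.069,0.036],[0,0,-3]],
    [0.04,[0.08,0.092,0.048],[0,0,-4]],
    [0.04,[0.098,0.115,0.06],[0,0,-4.7]],
  ],
)

```text
t: 9.62
position: [0.5875, -0.4621, 0.1281]
tool_rot: [[0.996, -0.088, 0.0], [-0.088, -0.996, -0.0], [0.0, 0.0, -1.0]]
ft_force: [0.2, 0.3, 0.5]
opening: 0.468
grip_force: 0.0
```

>>> move_arm(
  targets=[
    [0.04,[0,0,0],[0,0,0]],
    [0.04,[0,0,0],[0,0,0]],
  ],
)

```text
t: 9.78
position: [0.5865, -0.4616, 0.1273]
tool_rot: [[0.996, -0.09, -0.001], [-0.09, -0.996, 0.001], [-0.001, -0.001, -1.0]]
ft_force: [-0.4, 1.3, -0.4]
opening: 0.464
grip_force: 0.0
```

Run:
```python
from h import *
s=st(); p,d=snapshot("wrist"); M=T("wrist",s); np.savez("w3.npz",p=p,d=d,M=M); cv2.imwrite("pics/w3.png",p)
C=cloud("wrist",d,M)
for n,q in (("wrist",(p,d,M)),("top",None)):
    if q is None:
        p,d=snapshot("top"); C=cloud("top",d)
    v=cv2.cvtColor(p,cv2.COLOR_BGR2HSV)[...,2]
    mm=(v<110)&(C[...,2]>.017)&(C[...,2]<.032)&(abs(C[...,0]-.588)<.12)&(abs(C[...,1]+.406)<.09)
    r=cv2.minAreaRect(C[mm][:,:2].astype(np.float32)); print(n,"rim",mm.sum(),np.round(r[0],4),np.round(r[1],4),r[2],np.median(C[mm][:,2]),cv2.boxPoints(r).round(4).tolist())
```

```text
t 9.78 world [ 0.5865 -0.4616  0.1273] warmer mm [  15.2 -545.7  127.3] F [-0.35  1.28 -0.37] open 0.464 grip 0.0
Rw [[0.997, 0.081, -0.001], [0.081, -0.997, 0.0], [-0.001, -0.001, -1.0]] q [-0.75  0.76  1.11 -0.    1.27  0.91]
wrist rim 9101 [ 0.5879 -0.4069] [0.12   0.1799] 84.74332427978516 0.022787282815870863 [[0.4927999973297119, -0.45840001106262207], [0.671999990940094, -0.4747999906539917], [0.6830000281333923, -0.35530000925064087], [0.5037999749183655, -0.33889999985694885]]
top rim 242 [ 0.6308 -0.3664] [0.0775 0.1617] 52.986610412597656 0.024475164989619325 [[0.5429999828338623, -0.34869998693466187], [0.671999990940094, -0.44600000977516174], [0.7186999917030334, -0.3840999901294708], [0.5896000266075134, -0.28679999709129333]]
```

View pics/w3.png

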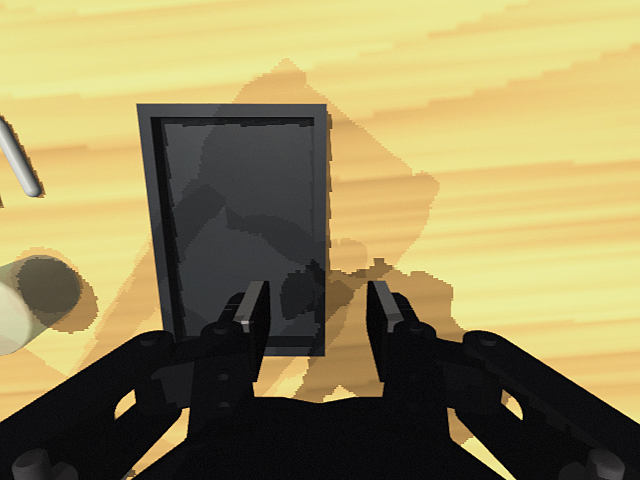

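The wrist view shows the 180×120 mm tray at (137–328, 104–356), with its right wall at u≈320 between the open pads. I'll descend and pinch it.

>>> move_arm(
  targets=[
    [0.04,[-0.003,0.001,0.035],[0,0,0]],
    [0.04,[-0.003,0.001,0.07],[0,0,0]],
    [0.04,[-0.003,0.001,0.095],[0,0,0]],
    [0.04,[-0.003,0.001,0.115],[0,0,0]],
    [0.04,[-0.003,0.001,0.115],[0,0,0]],
  ],
)

```text
t: 10.3
position: [0.5817, -0.4587, 0.0101]
tool_rot: [[0.996, -0.089, -0.004], [-0.089, -0.996, 0.004], [-0.005, -0.004, -1.0]]
ft_force: [-0.8, 0.2, 0.1]
opening: 0.469
grip_force: 0.0
```

>>> move_arm(
  targets=[
    [0,[0,0,0],[0,0,0]],
    [0,[0,0,0],[0,0,0]],
    [0,[0,0,0],[0,0,0]],
    [0,[0,0,0],[0,0,0]],
    [0,[0,0,0],[0,0,0]],
  ],
  grip_force=45,
)

```text
t: 10.72
position: [0.5846, -0.4618, 0.0161]
tool_rot: [[0.996, -0.089, 0.003], [-0.089, -0.996, -0.002], [0.003, 0.002, -1.0]]
ft_force: [-0.9, 1.1, 6.2]
opening: 0.075
grip_force: 45.9
```

Run:
```python
from h import *
s=st(); P=tow(s["position"])
c=tow([.5879,-.4069,.0])
yt=np.radians(-5.26)-YAW; A=np.array([[np.cos(yt),-np.sin(yt)],[np.sin(yt),np.cos(yt)]])
print("tcp in tray frame",(P[:2]-c[:2])@A*1e3)
for n in ("bottle",):
    pass
q=np.load("top0.npz"); 
for nm,u,v,z in (("bottle",369,208,.1),("plier",364,172,.006),("box",367.5,264,.011)):
    w=ray("top",u,v,z,q["M"]); print(nm,w.round(3),tow(w).round(3))
```

```text
t 10.72 world [ 0.5846 -0.4618  0.0161] warmer mm [  13.3 -546.2   16.1] F [-0.94  1.15  6.22] open 0.075 grip 45.9
Rw [[0.997, 0.083, 0.003], [0.083, -0.997, -0.002], [0.003, 0.002, -1.0]] q [-0.75  0.88  1.19  0.    1.07  0.91]
tcp in tray frame [  1.71906389 -54.94926886]
bottle [ 0.557 -0.24   0.1  ] [-0.052 -0.333  0.1  ]
plier [ 0.682 -0.237  0.006] [ 0.071 -0.308  0.006]
box [ 0.409 -0.243  0.011] [-0.198 -0.361  0.011]
```

>>> move_arm(
  targets=[
    [0,[0,0,-0.01],[0,0,0]],
    [0,[0,0,-0.045],[0,0,1.2]],
    [0,[0,0,-0.085],[0,0,2.4]],
    [0,[0,0,-0.125],[0,0,3.6]],
    [0,[0,0,-0.165],[0,0,4.75]],
  ],
)

```text
t: 11.13
position: [0.5833, -0.4609, 0.1819]
tool_rot: [[0.985, -0.172, 0.001], [-0.172, -0.985, -0.001], [0.001, 0.001, -1.0]]
ft_force: [0.7, 0.0, -3.8]
opening: 0.073
grip_force: 44.8
```

>>> move_arm(
  targets=[
    [0,[0,0,-0.015],[0,0,0]],
    [0,[0,0,-0.015],[0,0,0]],
  ],
)

```text
t: 11.3
position: [0.5852, -0.4626, 0.2006]
tool_rot: [[0.985, -0.171, 0.007], [-0.171, -0.985, -0.007], [0.008, 0.005, -1.0]]
ft_force: [-0.4, 0.3, -3.3]
opening: 0.073
grip_force: 44.9
```

```bash
python3 -c "
from h import *
st()"
```

```text
t 11.3 world [ 0.5852 -0.4626  0.2006] warmer mm [  14.1 -546.9  200.6] F [-0.41  0.31 -3.34] open 0.073 grip 44.9
Rw [[1.0, -0.0, 0.008], [-0.0, -1.0, -0.005], [0.008, 0.005, -1.0]] q [-0.75  0.69  1.05 -0.    1.39  0.99]
```

>>> move_arm(
  targets=[
    [0,[-0.001,-0.02,0],[0,0,0]],
    [0,[-0.002,-0.05,0],[0,0,0]],
    [0,[-0.004,-0.085,0],[0,0,0]],
    [0,[-0.005,-0.12,0],[0,0,0]],
    [0,[-0.006,-0.155,0],[0,0,0]],
  ],
)

```text
t: 11.72
position: [0.6033, -0.3055, 0.1925]
tool_rot: [[0.985, -0.172, -0.001], [-0.172, -0.985, 0.001], [-0.002, -0.001, -1.0]]
ft_force: [1.1, 0.1, -3.4]
opening: 0.073
grip_force: 44.8
```

>>> move_arm(
  targets=[
    [0,[-0.001,-0.035,0],[0,0,0]],
    [0,[-0.002,-0.07,0],[0,0,0]],
    [0,[-0.004,-0.105,0],[0,0,0]],
    [0,[-0.005,-0.135,0],[0,0,0]],
    [0,[-0.006,-0.152,0],[0,0,0]],
  ],
)

```text
t: 12.13
position: [0.6236, -0.153, 0.1927]
tool_rot: [[0.986, -0.169, -0.002], [-0.169, -0.986, 0.001], [-0.002, -0.001, -1.0]]
ft_force: [-0.3, -0.0, -2.7]
opening: 0.073
grip_force: 44.8
```

>>> move_arm(
  targets=[
    [0,[0,0,0],[0,0,0]],
    [0,[0,0,0],[0,0,0]],
  ],
)

```text
t: 12.3
position: [0.6238, -0.1554, 0.1928]
tool_rot: [[0.986, -0.169, -0.001], [-0.169, -0.986, 0.0], [-0.001, -0.0, -1.0]]
ft_force: [-0.7, -1.4, -4.0]
opening: 0.072
grip_force: 44.8
```

Run:
```python
from h import *
s=st(); p,d=snapshot("wrist"); C=tow(cloud("wrist",d,T("wrist",s))); cv2.imwrite("pics/w4.png",p)
v=cv2.cvtColor(p,cv2.COLOR_BGR2HSV)[...,2]
rel=C-tow(s["position"])
mm=(v<110)&(abs(rel[...,2])<.03)&(rel[...,1]>.01)&(rel[...,1]<.13)&(abs(rel[...,0])<.12)
Q=C[mm]; A=np.c_[Q[:,:2]-Q[:,:2].mean(0),np.ones(len(Q))]
b=np.linalg.lstsq(A,Q[:,2],rcond=None)[0]; print("fit tilt dz/dx dz/dy",b.round(3),len(Q))
hi=Q[(Q[:,2]-A@b)>.004]; r=cv2.minAreaRect(hi[:,:2].astype(np.float32)); print(np.round(r[0],4),np.round(r[1],4),r[2],cv2.boxPoints(r).round(4).tolist(),"z",np.percentile(hi[:,2],[5,50,95]))
```

```text
t 12.3 world [ 0.6238 -0.1554  0.1928] warmer mm [  -0.5 -237.7  192.8] F [-0.73 -1.4  -4.04] open 0.072 grip 44.8
Rw [[1.0, 0.002, -0.001], [0.002, -1.0, 0.0], [-0.001, -0.0, -1.0]] q [-0.34  0.56  1.34 -0.    1.24  1.4 ]
fit tilt dz/dx dz/dy [0.043 0.045 0.185] 78234
[ 0.0206 -0.1739] [0.1074 0.1356] 89.95050048828125 [[-0.047200001776218414, -0.22759999334812164], [0.08829999715089798, -0.22769999504089355], [0.08839999884366989, -0.12030000239610672], [-0.047200001776218414, -0.12020000070333481]] z [0.19152308 0.19628998 0.19895657]
```

View pics/w4.png

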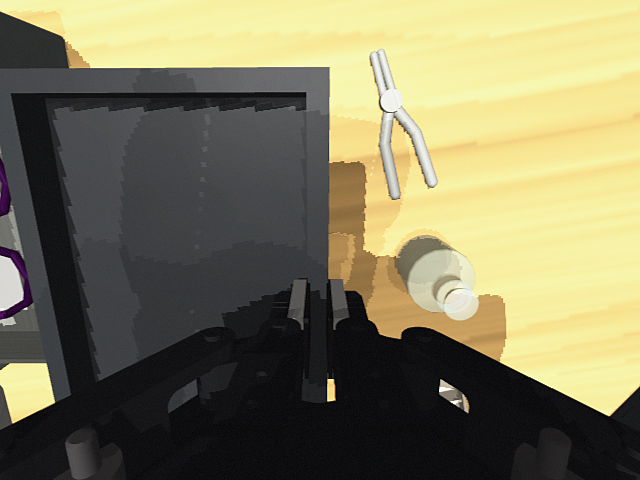

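The tray is held flat and aligned, with its left wall at y≈-120 in the warmer frame. The bottle at (440,275) and the plier at (395,125) are clear of it. Now I'll lower it, slide it in under the chute and release it.

>>> move_arm(
  targets=[
    [0,[0.001,0,0.035],[0,0,0]],
    [0,[0.001,0,0.075],[0,0,0]],
    [0,[0.001,0,0.115],[0,0,0]],
    [0,[0.001,0,0.15],[0,0,0]],
    [0,[0.001,0,0.165],[0,0,0]],
  ],
)

```text
t: 12.77
position: [0.6224, -0.1572, 0.0234]
tool_rot: [[0.985, -0.173, -0.006], [-0.173, -0.985, 0.002], [-0.006, -0.001, -1.0]]
ft_force: [-1.4, 0.3, -2.5]
opening: 0.074
grip_force: 44.7
```

>>> move_arm(
  targets=[
    [0,[0,0,0.005],[0,0,0]],
    [0,[0,0,0.009],[0,0,0]],
    [0,[0,0,0.009],[0,0,0]],
  ],
)

```text
t: 13.02
position: [0.6255, -0.1575, 0.0196]
tool_rot: [[0.985, -0.172, 0.001], [-0.172, -0.985, -0.0], [0.001, 0.0, -1.0]]
ft_force: [0.3, -0.2, -2.9]
opening: 0.077
grip_force: 44.9
```

```bash
python3 -c "
from h import *
st()"
```

```text
t 13.02 world [ 0.6255 -0.1575  0.0196] warmer mm [   1.6 -239.4   19.6] F [ 0.27 -0.2  -2.91] open 0.077 grip 44.9
Rw [[1.0, -0.001, 0.001], [-0.001, -1.0, -0.0], [0.001, 0.0, -1.0]] q [-0.34  0.77  1.47 -0.    0.9   1.4 ]
```

>>> move_arm(
  targets=[
    [0,[0,0,0.002],[0,0,0]],
    [0,[0,-0.006,0.002],[0,0,0]],
    [0,[0,-0.014,0.002],[0,0,0]],
    [0,[0,-0.022,0.002],[0,0,0]],
    [0,[0,-0.03,0.002],[0,0,0]],
  ],
)

```text
t: 13.43
position: [0.6309, -0.1261, 0.018]
tool_rot: [[0.985, -0.171, 0.001], [-0.171, -0.985, -0.0], [0.001, 0.0, -1.0]]
ft_force: [-0.0, -0.5, -2.2]
opening: 0.07
grip_force: 44.9
```

>>> move_arm(
  targets=[
    [0,[-0.001,-0.006,0],[0,0,0]],
    [0,[-0.001,-0.011,0],[0,0,0]],
    [0,[-0.001,-0.011,0.001],[0,0,0]],
    [0,[-0.001,-0.011,0.002],[0,0,0]],
    [0,[-0.001,-0.011,0.002],[0,0,0]],
  ],
)

```text
t: 13.85
position: [0.6316, -0.1156, 0.016]
tool_rot: [[0.985, -0.171, 0.001], [-0.171, -0.985, 0.001], [0.0, -0.001, -1.0]]
ft_force: [-1.5, 7.5, 10.7]
opening: 0.073
grip_force: 46.4
```

```bash
python3 -c "
from h import *
st()"
```

```text
t 13.85 world [ 0.6316 -0.1156  0.016 ] warmer mm [   0.4 -197.1   16. ] F [-1.47  7.48 10.74] open 0.073 grip 46.4
Rw [[1.0, -0.0, 0.0], [-0.0, -1.0, 0.001], [0.0, -0.001, -1.0]] q [-0.27  0.77  1.48  0.    0.89  1.47]
```

>>> move_arm(
  targets=[
    [0.03,[0,0,0],[0,0,0]],
    [0.03,[0,0,0],[0,0,0]],
    [0.03,[0,0,-0.005],[0,0,0]],
    [0.03,[0,0,-0.02],[0,0,0]],
    [0.03,[0,0,-0.04],[0,0,0]],
  ],
)

```text
t: 14.27
position: [0.6304, -0.1162, 0.0548]
tool_rot: [[0.985, -0.172, -0.003], [-0.172, -0.985, 0.001], [-0.003, -0.0, -1.0]]
ft_force: [1.0, -0.2, -0.6]
opening: 0.351
grip_force: 0.0
```

>>> move_arm(
  targets=[
    [0.03,[0,0,-0.035],[0,0,0]],
    [0.03,[0,0,-0.07],[0,0,0]],
    [0.03,[-0.01,0,-0.105],[0,0,0]],
    [0.03,[-0.03,0,-0.14],[0,0,0]],
    [0.03,[-0.06,0,-0.165],[0,0,0]],
  ],
)

```text
t: 14.68
position: [0.5736, -0.1066, 0.2235]
tool_rot: [[0.985, -0.172, 0.004], [-0.172, -0.985, -0.001], [0.004, 0.001, -1.0]]
ft_force: [0.1, 0.7, 0.8]
opening: 0.348
grip_force: 0.0
```

>>> move_arm(
  targets=[
    [0.03,[-0.038,-0.005,-0.01],[0,0,0]],
    [0.03,[-0.074,-0.02,-0.02],[0,0,0]],
    [0.03,[-0.108,-0.04,-0.025],[0,0,0]],
    [0.03,[-0.135,-0.065,-0.025],[0,0,0]],
    [0.03,[-0.15,-0.09,-0.025],[0,0,0]],
  ],
)

```text
t: 15.1
position: [0.4368, 0.0092, 0.246]
tool_rot: [[0.985, -0.173, -0.0], [-0.173, -0.985, -0.0], [-0.0, 0.0, -1.0]]
ft_force: [0.9, 0.5, 0.4]
opening: 0.347
grip_force: 0.0
```

Run:
```python
from h import *
s=st(); p,d=snapshot("wrist"); M=T("wrist",s); np.savez("w5.npz",p=p,d=d,M=M)
t,dt=snapshot("scene"); np.savez("s5.npz",p=t,d=dt)
cv2.imwrite("pics/c5.png",np.hstack([cv2.resize(p,(533,400)),cv2.resize(t[190:440,160:330],(267,400))]))
for n,im,dd,MM in (("wrist",p,d,M),("scene",t,dt,T("scene"))):
    C=tow(cloud(n,dd,MM)); v=cv2.cvtColor(im,cv2.COLOR_BGR2HSV)[...,2]
    mm=(v<110)&(C[...,2]>.016)&(C[...,2]<.03)&(abs(C[...,0])<.12)&(C[...,1]>-.23)&(C[...,1]<-.11)
    r=cv2.minAreaRect(C[mm][:,:2].astype(np.float32)); print(n,mm.sum(),np.round(r[0],4),np.round(r[1],4),r[2],cv2.boxPoints(r).round(4).tolist())
```

```text
t 15.1 world [0.4368 0.0092 0.246 ] warmer mm [-212.9 -107.5  246. ] F [0.86 0.5  0.44] open 0.347 grip 0.0
Rw [[1.0, -0.001, -0.0], [-0.001, -1.0, -0.0], [-0.0, 0.0, -1.0]] q [-0.12  0.21  1.76 -0.    1.17  1.63]
wrist 1560 [-0.0604 -0.1551] [0.0621 0.089 ] 0.37251749634742737 [[-0.09179999679327011, -0.11079999804496765], [-0.09120000153779984, -0.19979999959468842], [-0.029100000858306885, -0.19939999282360077], [-0.02969999983906746, -0.1103999987244606]]
scene 68 [-0.0047 -0.1299] [0.0356 0.1725] 89.23468017578125 [[-0.09120000153779984, -0.14659999310970306], [0.08129999786615372, -0.14890000224113464], [0.08169999718666077, -0.11330000311136246], [-0.09080000221729279, -0.11100000143051147]]
```

View pics/c5.png

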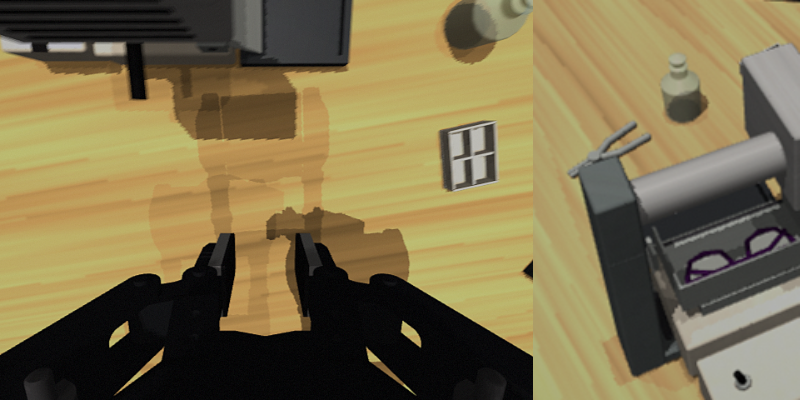

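The tray sits square at the warmer's (-1, -140), pushed in with its wall under the chute. The rod is at wrist-crop (140,85), and the bottle and screw box haven't moved. Next I'll lean the tool 34° towards the robot and line up with the rod.

>>> move_arm(
  targets=[
    [0.035,[0,-0.018,0.004],[0,6.8,0]],
    [0.035,[0,-0.037,0.008],[0,13.6,0]],
    [0.035,[0,-0.055,0.012],[0,20.4,0]],
    [0.035,[0,-0.074,0.016],[0,27.2,0]],
    [0.035,[0,-0.092,0.02],[0,34,0]],
  ],
)

```text
t: 15.62
position: [0.4531, 0.0818, 0.2277]
tool_rot: [[0.862, -0.182, 0.474], [-0.153, -0.983, -0.1], [0.484, 0.014, -0.875]]
ft_force: [1.1, -2.2, 0.7]
opening: 0.409
grip_force: 0.0
```

>>> move_arm(
  targets=[
    [0.035,[0,0,0],[0,0,0]],
    [0.035,[0,0,0],[0,0,0]],
  ],
)

```text
t: 15.78
position: [0.4539, 0.0806, 0.2274]
tool_rot: [[0.865, -0.182, 0.468], [-0.152, -0.983, -0.102], [0.478, 0.017, -0.878]]
ft_force: [-0.3, -0.6, 1.3]
opening: 0.412
grip_force: 0.0
```

Run:
```python
from h import *
s=st(); p,d=snapshot("wrist"); M=T("wrist",s); np.savez("w6.npz",p=p,d=d,M=M); cv2.imwrite("pics/w6.png",p)
C=tow(cloud("wrist",d,M)); v=cv2.cvtColor(p,cv2.COLOR_BGR2HSV)[...,2]
mm=(v<70)&(C[...,2]>.13)&(C[...,2]<.17)&(C[...,0]>-.15)&(C[...,0]<-.1)&(abs(C[...,1]+.015)<.03)
Q=C[mm]; print(len(Q),"min",Q.min(0).round(4),"max",Q.max(0).round(4),"med",np.median(Q,0).round(4))
g=np.array([-.122,-.015,.150]); Rw=R3.T@np.array(s["tool_rot"]); P=tow(s["position"])
tgt=g+.019*Rw[:,2]; print("delta tool to grasp mm",(Rw.T@(tgt-P)*1e3).round(1))
```

```text
t 15.78 world [0.4539 0.0806 0.2274] warmer mm [-208.3  -34.3  227.4] F [-0.29 -0.59  1.25] open 0.412 grip 0.0
Rw [[0.878, -0.011, 0.478], [-0.001, -1.0, -0.02], [0.478, 0.017, -0.878]] q [ 0.18  0.13  2.09 -0.4   0.49  2.25]
921 min [-0.1356 -0.0216  0.143 ] max [-0.1    -0.01    0.1565] med [-0.1199 -0.0163  0.1537]
delta tool to grasp mm [ 38.7 -21.5 127.8]
```

View pics/w6.png

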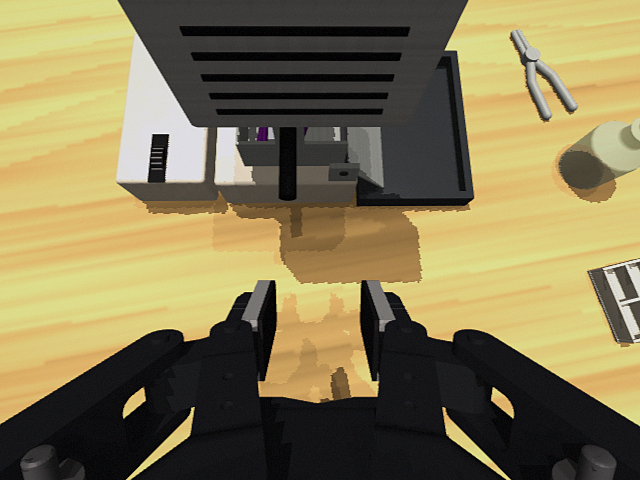

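The lean came out at 28.5° because a joint speed limit clipped it. The rod at (288,160) lies just ahead and the tray is in place on the right. I'll make up the rest of the lean on the way to the pre-grasp.

>>> move_arm(
  targets=[
    [0.035,[0.006,-0.004,0.012],[0.3,1,0]],
    [0.035,[0.012,-0.008,0.025],[0.6,2,0]],
    [0.035,[0.02,-0.012,0.04],[0.9,3,0]],
    [0.035,[0.028,-0.016,0.055],[1.1,4,0]],
    [0.035,[0.0355,-0.02,0.068],[1.1,4.5,0]],
  ],
)

```text
t: 16.25
position: [0.5222, 0.086, 0.1844]
tool_rot: [[0.824, -0.176, 0.539], [-0.147, -0.984, -0.097], [0.548, 0.001, -0.837]]
ft_force: [-0.1, -0.7, 1.0]
opening: 0.407
grip_force: 0.0
```

>>> move_arm(
  targets=[
    [0.035,[0,0,0],[0,0,0]],
    [0.035,[0,0,0],[0,0,0]],
  ],
)

```text
t: 16.42
position: [0.5212, 0.0862, 0.1845]
tool_rot: [[0.824, -0.177, 0.538], [-0.147, -0.984, -0.097], [0.546, 0.001, -0.837]]
ft_force: [-0.6, 0.0, -0.1]
opening: 0.407
grip_force: 0.0
```

```bash
cat >> h.py <<'E'
def rodtcp(th,s,back=0.):
    Rw=R3.T@np.array(s["tool_rot"]); a=np.arctan2(70,45)-th
    g=np.array([-.122,-.0605+.0832*np.cos(a),.0805+.0832*np.sin(a)]) # rod axis seen at y -.0155,z .1505
    tgt=g+(.019-back)*Rw[:,2]; return tgt, Rw.T@(tgt-tow(s["position"]))
E
python3 - <<'E'
from h import *
s=st(); print(rodtcp(0,s), np.degrees(np.arccos(-s["tool_rot"][2][2])))
E
```

```text
t 16.42 world [0.5212 0.0862 0.1845] warmer mm [-142.9  -17.2  184.5] F [-0.56  0.03 -0.13] open 0.407 grip 0.0
Rw [[0.837, -0.005, 0.546], [-0.004, -1.0, -0.004], [0.546, 0.001, -0.837]] q [ 0.17  0.3   2.08 -0.75  0.28  2.6 ]
(array([-0.11161749, -0.01558251,  0.13457385]), array([-0.0010836 , -0.0018317 ,  0.05889769])) 33.12460003879262
```

The wrist is near its singularity (j5 = 0.28). Before gripping I'll fit the arm geometry from the logged poses and check that the whole tipping arc is feasible at different leans.

```bash
cat > kin.py <<'E'
from h import *
D=np.array([[.494,1.345,.625,.231],[.27,1.69,.474,.2412],[.49,1.52,.5803,.1778],[.70,1.44,.648,.071],[.74,1.39,.668,.0601],[.76,1.11,.7464,.1273],[.88,1.19,.745,.0161],[.69,1.05,.7461,.2006],[.77,1.47,.645,.0196],[.21,1.76,.4369,.246]])
a,b=D[:,0],D[:,0]+D[:,1]; n=len(D)
A=np.r_[np.c_[np.ones(n),np.zeros(n),np.sin(a),np.sin(b)],np.c_[np.zeros(n),np.ones(n),np.cos(a),np.cos(b)]]
X,res,_,_=np.linalg.lstsq(A,np.r_[D[:,2],D[:,3]],rcond=None); r0,hz,l1,l2=X
s=observe(); q=np.array(s["qpos"]); P=np.array(s["position"]); Rt=np.array(s["tool_rot"])
w=np.array([np.cos(q[0]),np.sin(q[0])])*(r0+l1*np.sin(q[1])+l2*np.sin(q[1]+q[2]))
from scipy.spatial.transform import Rotation as Ro
base=Ro.from_euler("ZYZYZ",[q[0],q[1]+q[2],q[3],q[4],q[5]]).as_matrix()
TC=base.T@Rt   # constant tool offset
lt=np.dot(P[:2]-w,Rt[:2,2])/np.dot(Rt[:2,2],Rt[:2,2])
def ik(Pw,Rw,near):
    c=Pw-lt*Rw[:,2]; j1=np.arctan2(c[1],c[0]); r=np.hypot(c[0],c[1])-r0; z=c[2]-(hz+lt)
    d2=r*r+z*z; j3=np.arccos((d2-l1*l1-l2*l2)/(2*l1*l2)); j2=np.arctan2(r,z)-np.arctan2(l2*np.sin(j3),l1+l2*np.cos(j3))
    W=Ro.from_euler("ZY",[j1,j2+j3]).as_matrix().T@Rw@TC.T
    j5=np.arccos(W[2,2]); j4=np.arctan2(W[1,2],W[0,2]); j6=np.arctan2(W[2,1],-W[2,0])
    f=lambda x,n:x+2*np.pi*np.round((n-x)/2/np.pi)
    return np.array([j1,j2,j3,f(j4,near[3]),j5,f(j6,near[5])])
if __name__=="__main__":
    print(X.round(3),"res",np.abs(A@X-np.r_[D[:,2],D[:,3]]).max().round(4),"lt",lt,"TC",TC.round(2).tolist()); print("now",q.round(2),"ik",ik(P,Rt,q).round(2))
    for dy in (0,-15,15):
      for lean in (26,29,33,37):
        L=np.radians(lean); Rl=Ro.from_euler("ZY",[np.radians(dy),np.radians(180-lean)]).as_matrix()@np.diag([-1,-1,1.])
        nr=q; print("yaw",dy,"lean",lean)
        for th in (0,.3,.6,.9,1.2,1.45):
            al=np.arctan2(70,45)-th; g=np.array([-.122,-.0605+.0832*np.cos(al),.0805+.0832*np.sin(al)])
            nr=ik(frw(g+.019*Rl[:,2]),R3@Rl,nr); print("  ",th,nr.round(2))
E
python3 kin.py
```

```text
Traceback (most recent call last):
  File "kin.py", line 9, in <module>
    base=Ro.from_euler("ZYZYZ",[q[0],q[1]+q[2],q[3],q[4],q[5]]).as_matrix()
         ~~~~~~~~~~~~~^^^^^^^^^^^^^^^^^^^^^^^^^^^^^^^^^^^^^^^^^
  File "scipy/spatial/transform/_rotation.pyx", line 1413, in scipy.spatial.transform._rotation.Rotation.from_euler
ValueError: Expected axis specification to be a non-empty string of upto 3 characters, got ZYZYZ
```

```bash
sed -i 's/base=.*/base=(Ro.from_euler("ZYZ",[q[0],q[1]+q[2],q[3]])*Ro.from_euler("YZ",q[4:6])).as_matrix()/' kin.py; python3 kin.py
```

```text
[-0.031 -0.164  0.571  0.385] res 0.0343 lt 0.2166759222613324 TC [[0.0, -1.0, 0.0], [1.0, 0.0, -0.0], [0.0, 0.0, 1.0]]
now [ 0.17  0.3   2.08 -0.75  0.28  2.6 ] ik [ 0.26  0.26  1.98 -0.58  0.43  2.48]
yaw 0 lean 26
   0 [ 0.21  0.38  1.92 -0.39  0.45  2.27]
   0.3 [ 0.25  0.41  1.92 -0.45  0.43  2.36]
   0.6 [ 0.27  0.44  1.93 -0.51  0.4   2.46]
   0.9 [ 0.29  0.48  1.95 -0.6   0.35  2.56]
   1.2 [ 0.28  0.52  1.98 -0.71  0.3   2.67]
   1.45 [ 0.27  0.54  2.01 -0.83  0.26  2.79]
yaw 0 lean 29
   0 [ 0.22  0.37  1.95 -0.5   0.4   2.39]
   0.3 [ 0.26  0.4   1.95 -0.58  0.38  2.5 ]
   0.6 [ 0.28  0.44  1.96 -0.67  0.35  2.62]
   0.9 [ 0.29  0.48  1.98 -0.79  0.31  2.75]
   1.2 [ 0.29  0.52  2.01 -0.95  0.27  2.91]
   1.45 [ 0.28  0.54  2.03 -1.12  0.24  3.08]
yaw 0 lean 33
   0 [ 0.23  0.37  1.98 -0.71  0.33  2.6 ]
   0.3 [ 0.27  0.4   1.98 -0.81  0.33  2.74]
   0.6 [ 0.29  0.44  1.99 -0.94  0.31  2.89]
   0.9 [ 0.31  0.48  2.01 -1.11  0.28  3.08]
   1.2 [ 0.3   0.52  2.04 -1.33  0.26  3.3 ]
   1.45 [ 0.29  0.54  2.06 -1.54  0.25  3.51]
yaw 0 lean 37
   0 [ 0.24  0.36  2.02 -1.01  0.2
[... 1810 characters left out ...]
0.9 [ 0.24  0.47  2.   -0.41  0.19  2.11]
   1.2 [ 0.24  0.51  2.03 -0.6   0.13  2.3 ]
   1.45 [ 0.23  0.54  2.05 -0.89  0.09  2.58]
yaw 15 lean 33
   0 [ 0.17  0.36  2.   -0.2   0.22  1.84]
   0.3 [ 0.21  0.39  2.   -0.35  0.19  2.02]
   0.6 [ 0.24  0.43  2.02 -0.55  0.15  2.24]
   0.9 [ 0.25  0.47  2.04 -0.89  0.11  2.59]
   1.2 [ 0.25  0.51  2.06 -1.52  0.08  3.22]
   1.45 [ 0.23  0.54  2.08 -2.15  0.09  3.84]
yaw 15 lean 37
   0 [ 0.17  0.35  2.03 -0.42  0.12  2.06]
   0.3 [ 0.21  0.39  2.04 -0.78  0.1   2.45]
   0.6 [ 0.24  0.42  2.05 -1.3   0.09  2.99]
   0.9 [ 0.25  0.47  2.07 -1.91  0.1   3.62]
   1.2 [ 0.25  0.51  2.1  -2.38  0.14  4.08]
   1.45 [ 0.24  0.54  2.12 -2.63  0.18  4.33]
```

```bash
python3 - <<'E'
s=open("h.py").read().replace("np.arctan2(70,45)-th","np.arctan2(70,45)+th"); open("h.py","w").write(s)
k=open("kin.py").read().replace("np.arctan2(70,45)-th","np.arctan2(70,45)+th")
k=k.replace("a,b=D","E=.059; D[:,2]=np.sqrt(D[:,2]**2-E*E)\na,b=D")
k=k.replace("w=np.array([np.cos(q[0]),np.sin(q[0])])*(r0+l1*np.sin(q[1])+l2*np.sin(q[1]+q[2]))","w=r0+l1*np.sin(q[1])+l2*np.sin(q[1]+q[2]); w=np.array([np.cos(q[0])*w-np.sin(q[0])*E,np.sin(q[0])*w+np.cos(q[0])*E])")
k=k.replace("j1=np.arctan2(c[1],c[0]); r=np.hypot(c[0],c[1])-r0","rr=np.sqrt(c[0]**2+c[1]**2-E*E); j1=np.arctan2(c[1],c[0])-np.arctan2(E,rr); r=rr-r0")
k=k.replace("(0,-15,15)","(0,8,-8)").replace("(26,29,33,37)","(28,33)").replace("(0,.3,.6,.9,1.2,1.45)","(0,.5,1,1.45)")
k=k.replace('.max().round(4),"lt"','.round(3).tolist(),"lt"')
open("kin.py","w").write(k)
E
python3 kin.py
```

```text
[-0.035 -0.166  0.574  0.384] res [0.015, 0.003, 0.006, 0.013, 0.012, 0.017, 0.002, 0.035, 0.024, 0.006, 0.006, 0.0, 0.001, 0.005, 0.006, 0.009, 0.001, 0.011, 0.012, 0.0] lt 0.2593237068182026 TC [[0.0, -1.0, 0.0], [1.0, 0.0, -0.0], [0.0, 0.0, 1.0]]
now [ 0.17  0.3   2.08 -0.75  0.28  2.6 ] ik [ 0.14  0.24  2.04 -0.51  0.35  2.32]
yaw 0 lean 28
   0 [ 0.1   0.35  1.99 -0.38  0.35  2.18]
   0.5 [ 0.01  0.32  2.   -0.26  0.35  1.98]
   1 [-0.08  0.31  2.04 -0.14  0.3   1.79]
   1.45 [-0.15  0.34  2.08 -0.04  0.23  1.63]
yaw 0 lean 33
   0 [ 0.11  0.35  2.04 -0.68  0.25  2.47]
   0.5 [ 0.02  0.31  2.06 -0.48  0.23  2.2 ]
   1 [-0.08  0.3   2.1  -0.3   0.18  1.94]
   1.45 [-0.15  0.33  2.14 -0.11  0.1   1.7 ]
yaw 8 lean 28
   0 [ 0.07  0.35  2.   -0.15  0.31  1.81]
   0.5 [-0.02  0.31  2.01 -0.01  0.33  1.59]
   1 [-0.12  0.31  2.05  0.14  0.3   1.36]
   1.45 [-0.19  0.34  2.09  0.31  0.25  1.13]
yaw 8 lean 33
   0 [ 0.07  0.34  2.06 -0.32  0.18  1.97]
   0.5 [-0.02  0.3   2.07 -0.03  0.19  1.61]
   1 [-0.12  0.3   2.1   0.29  0.17  1.21]
   1.45 [-0.2   0.33  2.14  0.73  0.14  0.7 ]
yaw -8 lean 28
   0 [ 0.14  0.36  1.97 -0.53  0.41  2.47]
   0.5 [ 0.05  0.33  1.99 -0.44  0.4   2.3 ]
   1 [-0.04  0.32  2.03 -0.38  0.34  2.17]
   1.45 [-0.11  0.34  2.08 -0.37  0.26  2.1 ]
yaw -8 lean 33
   0 [ 0.15  0.36  2.02 -0.82  0.34  2.76]
   0.5 [ 0.07  0.32  2.04 -0.71  0.31  2.58]
   1 [-0.03  0.31  2.08 -0.68  0.24  2.47]
   1.45 [-0.11  0.34  2.13 -0.79  0.16  2.53]
```

The analysis says lean ≈30° keeps j5 in range. I can also tilt the hand left about the rod axis as the pan tips, which adds margin. I'll approach with lean 30.

>>> move_arm(
  targets=[
    [0.035,[-0.001,-0.001,0.004],[0,-1,0]],
    [0.035,[-0.002,-0.002,0.008],[0,-2,0]],
    [0.035,[-0.002,-0.002,0.012],[0,-3.1,0]],
    [0.035,[-0.002,-0.002,0.012],[0,-3.1,0]],
  ],
)

```text
t: 16.75
position: [0.5262, 0.0881, 0.1742]
tool_rot: [[0.852, -0.176, 0.493], [-0.152, -0.984, -0.087], [0.501, -0.001, -0.866]]
ft_force: [0.5, 0.2, -0.4]
opening: 0.407
grip_force: 0.0
```

>>> move_arm(
  targets=[
    [0.035,[0,0,0.008],[0,0,0]],
    [0.035,[0,0,0.017],[0,0,0]],
    [0.035,[0,0,0.026],[0,0,0]],
    [0.035,[0,0,0.034],[0,0,0]],
    [0.035,[0,0,0.034],[0,0,0]],
  ],
)

```text
t: 17.17
position: [0.5424, 0.085, 0.1438]
tool_rot: [[0.852, -0.176, 0.493], [-0.152, -0.984, -0.088], [0.501, 0.0, -0.865]]
ft_force: [-0.5, 0.5, -0.4]
opening: 0.411
grip_force: 0.0
```

```bash
sed -i 's/g=np.array(\[-.122/g=np.array([-.125/' h.py
python3 - <<'E'
from h import *
s=st(); print(rodtcp(0,s), np.degrees(np.arccos(-s["tool_rot"][2][2])))
E
```

```text
t 17.17 world [0.5424 0.085  0.1438] warmer mm [-121.8  -14.7  143.8] F [-0.54  0.46 -0.43] open 0.411 grip 0.0
Rw [[0.865, -0.004, 0.501], [-0.004, -1.0, -0.002], [0.501, 0.0, -0.865]] q [ 0.14  0.4   2.04 -0.7   0.25  2.54]
(array([-0.11548078, -0.01555412,  0.13404274]), array([0.00061307, 0.0008145 , 0.01160159])) 30.067335926626015
```

>>> move_arm(
  targets=[
    [0.035,[0.001,0.001,0.006],[0,0,0]],
    [0.035,[0.001,0.001,0.012],[0,0,0]],
    [0.035,[0.001,0.001,0.012],[0,0,0]],
  ],
)

```text
t: 17.42
position: [0.5492, 0.0831, 0.1341]
tool_rot: [[0.852, -0.175, 0.494], [-0.152, -0.985, -0.088], [0.501, -0.0, -0.865]]
ft_force: [-0.0, -0.0, -0.6]
opening: 0.412
grip_force: 0.0
```

>>> move_arm(
  targets=[
    [0,[0,0,0],[0,0,0]],
    [0,[0,0,0],[0,0,0]],
    [0,[0,0,0],[0,0,0]],
    [0,[0,0,0],[0,0,0]],
  ],
  grip_force=40,
)

```text
t: 17.75
position: [0.5487, 0.0829, 0.1346]
tool_rot: [[0.852, -0.175, 0.493], [-0.152, -0.984, -0.088], [0.501, 0.001, -0.865]]
ft_force: [-0.9, -8.2, 4.2]
opening: 0.124
grip_force: 38.9
```

```bash
cat > arc.py <<'E'
from h import *
import sys
# rod angle steps -> tool-frame shifts from the present pose, plus tilt about warmer x (deg, - = body left)
from scipy.spatial.transform import Rotation as Ro
s=st(); Rw=R3.T@np.array(s["tool_rot"]); P=tow(s["position"]); g=P-.019*Rw[:,2]
H=np.array([-.0605,.0805]); v=g[1:]-H; a=np.arctan2(v[1],v[0]); th0=a-np.arctan2(70,45); print("th",th0.round(3),"rad",np.hypot(*v).round(4),"gx",g[0].round(4))
if len(sys.argv)>1:
    tilt=float(sys.argv[2]); ths=[float(x) for x in sys.argv[1].split(",")]
    for i,th in enumerate(ths):
        b=np.arctan2(70,45)+th; f=(i+1)/len(ths)
        Q=Ro.from_euler("x",-tilt*f,degrees=True).as_matrix()   # about warmer x
        R1=Q@Rw; t=np.array([-.125,H[0]+.0832*np.cos(b),H[1]+.0832*np.sin(b)])+.019*R1[:,2]
        print(th,"shift mm",(Rw.T@(t-P)*1e3).round(1),"turn deg",np.degrees(Ro.from_matrix(Rw.T@R1).as_rotvec()).round(2))
E
python3 arc.py 0.05,0.1,0.15,0.2,0.25,0.3,0.35,0.4,0.45,0.5 0
```

```text
t 17.75 world [0.5487 0.0829 0.1346] warmer mm [-115.3  -15.7  134.6] F [-0.92 -8.21  4.23] open 0.124 grip 38.9
Rw [[0.865, -0.004, 0.501], [-0.003, -1.0, -0.003], [0.501, 0.001, -0.865]] q [ 0.14  0.43  2.04 -0.76  0.23  2.59]
th 0.005 rad 0.0836 gx -0.1248
0.05 shift mm [ 0.7  3.4 -1.5] turn deg [0. 0. 0.]
0.1 shift mm [ 1.7  7.1 -3.2] turn deg [0. 0. 0.]
0.15 shift mm [ 2.6 10.8 -4.7] turn deg [0. 0. 0.]
0.2 shift mm [ 3.4 14.7 -6.1] turn deg [0. 0. 0.]
0.25 shift mm [ 4.1 18.6 -7.3] turn deg [0. 0. 0.]
0.3 shift mm [ 4.8 22.5 -8.3] turn deg [0. 0. 0.]
0.35 shift mm [ 5.3 26.6 -9.2] turn deg [0. 0. 0.]
0.4 shift mm [ 5.7 30.7 -9.9] turn deg [0. 0. 0.]
0.45 shift mm [  6.   34.8 -10.4] turn deg [0. 0. 0.]
0.5 shift mm [  6.2  38.9 -10.8] turn deg [0. 0. 0.]
```

>>> move_arm(
  targets=[
    [0,[0.0007,0.0034,-0.0015],[0,0,0]],
    [0,[0.0017,0.0071,-0.0032],[0,0,0]],
    [0,[0.0026,0.0108,-0.0047],[0,0,0]],
    [0,[0.0034,0.0147,-0.0061],[0,0,0]],
    [0,[0.0041,0.0186,-0.0073],[0,0,0]],
  ],
)

```text
t: 18.17
position: [0.546, 0.0663, 0.1437]
tool_rot: [[0.851, -0.173, 0.496], [-0.151, -0.985, -0.085], [0.503, -0.002, -0.864]]
ft_force: [4.4, 2.4, -6.4]
opening: 0.122
grip_force: 39.1
```

>>> move_arm(
  targets=[
    [0,[0.0007,0.004,-0.001],[0,0,0]],
    [0,[0.0012,0.008,-0.002],[0,0,0]],
    [0,[0.0016,0.0121,-0.0026],[0,0,0]],
    [0,[0.0019,0.0162,-0.0031],[0,0,0]],
    [0,[0.0021,0.0203,-0.0035],[0,0,0]],
  ],
)

```text
t: 18.58
position: [0.5426, 0.0458, 0.1478]
tool_rot: [[0.851, -0.174, 0.496], [-0.151, -0.985, -0.086], [0.504, -0.002, -0.864]]
ft_force: [-3.1, 8.6, 10.3]
opening: 0.119
grip_force: 41.9
```

```bash
python3 arc.py 0.55,0.6,0.65,0.7,0.75 -5
```

```text
t 18.58 world [0.5426 0.0458 0.1478] warmer mm [-114.9  -53.3  147.8] F [-3.14  8.62 10.27] open 0.119 grip 41.9
Rw [[0.864, -0.002, 0.504], [-0.003, -1.0, 0.0], [0.504, -0.002, -0.864]] q [ 0.04  0.39  2.06 -0.56  0.2   2.31]
th 0.486 rad 0.084 gx -0.1245
0.55 shift mm [-0.7  5.1  0.2] turn deg [ 0.86 -0.    0.5 ]
0.6 shift mm [-0.7  9.   0.2] turn deg [ 1.73 -0.    1.01]
0.65 shift mm [-0.8 12.9  0.4] turn deg [ 2.59 -0.01  1.51]
0.7 shift mm [-1.  16.7  0.7] turn deg [ 3.46 -0.01  2.01]
0.75 shift mm [-1.3 20.5  1.3] turn deg [ 4.32 -0.01  2.52]
```

```bash
python3 arc.py 0.55,0.6,0.65,0.7,0.75 7; python3 arc.py 0.55,0.6,0.65,0.7,0.75,0.8,.85,.9,.95,1.0 14 | tail -5
```

```text
t 18.58 world [0.5426 0.0458 0.1478] warmer mm [-114.9  -53.3  147.8] F [-3.14  8.62 10.27] open 0.119 grip 41.9
Rw [[0.864, -0.002, 0.504], [-0.003, -1.0, 0.0], [0.504, -0.002, -0.864]] q [ 0.04  0.39  2.06 -0.56  0.2   2.31]
th 0.486 rad 0.084 gx -0.1245
0.55 shift mm [-0.7  5.8  0.2] turn deg [-1.21  0.   -0.7 ]
0.6 shift mm [-0.7 10.4  0.2] turn deg [-2.42  0.01 -1.41]
0.65 shift mm [-0.8 14.9  0.4] turn deg [-3.63  0.01 -2.11]
0.7 shift mm [-1.  19.5  0.7] turn deg [-4.84  0.01 -2.82]
0.75 shift mm [-1.3 24.   1.2] turn deg [-6.05  0.02 -3.52]
0.8 shift mm [-1.6 28.4  1.9] turn deg [-7.26  0.02 -4.23]
0.85 shift mm [-2.1 32.9  2.7] turn deg [-8.47  0.02 -4.93]
0.9 shift mm [-2.7 37.2  3.7] turn deg [-9.68  0.03 -5.64]
0.95 shift mm [-3.4 41.5  4.9] turn deg [-10.89   0.03  -6.34]
1.0 shift mm [-4.1 45.7  6.2] turn deg [-12.1    0.03  -7.05]
```

>>> move_arm(
  targets=[
    [0,[-0.0005,0.006,-0.0005],[-1.2,0,-0.7]],
    [0,[-0.0005,0.0104,-0.0005],[-2.4,0,-1.4]],
    [0,[-0.0006,0.015,-0.0003],[-3.6,0,-2.1]],
    [0,[-0.0008,0.0195,0],[-4.8,0,-2.8]],
    [0,[-0.001,0.024,0.0006],[-6,0,-3.5]],
  ],
)

```text
t: 19.0
position: [0.5383, 0.0219, 0.1467]
tool_rot: [[0.861, -0.173, 0.478], [-0.091, -0.978, -0.19], [0.5, 0.121, -0.858]]
ft_force: [3.4, 3.1, -0.7]
opening: 0.122
grip_force: 40.5
```

```bash
python3 arc.py 0.8,.84,.88,.92,.96 5;  python3 arc.py 0.8,.84,.88,.92,.96,1.01,1.06,1.11,1.16,1.2 10|tail -5
```

```text
t 19.0 world [0.5383 0.0219 0.1467] warmer mm [-115.1  -77.6  146.7] F [ 3.38  3.13 -0.65] open 0.122 grip 40.5
Rw [[0.864, -0.003, 0.503], [0.058, -0.993, -0.106], [0.5, 0.121, -0.858]] q [ 0.07  0.4   2.06 -0.88  0.29  2.59]
th 0.753 rad 0.0839 gx -0.1246
0.8 shift mm [-1.3  3.8  1.4] turn deg [-0.86  0.   -0.5 ]
0.84 shift mm [-1.9  7.2  2.5] turn deg [-1.73  0.01 -1.01]
0.88 shift mm [-2.5 10.6  3.6] turn deg [-2.59  0.01 -1.51]
0.92 shift mm [-3.2 13.8  4.9] turn deg [-3.46  0.01 -2.01]
0.96 shift mm [-4.  17.1  6.2] turn deg [-4.32  0.01 -2.52]
1.01 shift mm [-5.  20.9  8. ] turn deg [-5.18  0.02 -3.02]
1.06 shift mm [-6.2 24.7 10. ] turn deg [-6.05  0.02 -3.52]
1.11 shift mm [-7.4 28.3 12.1] turn deg [-6.91  0.02 -4.03]
1.16 shift mm [-8.7 31.8 14.3] turn deg [-7.78  0.03 -4.53]
1.2 shift mm [-9.8 34.6 16.2] turn deg [-8.64  0.03 -5.03]
```

>>> move_arm(
  targets=[
    [0,[-0.001,0.004,0.001],[-0.9,0,-0.5]],
    [0,[-0.0016,0.0072,0.002],[-1.7,0,-1]],
    [0,[-0.0022,0.0106,0.003],[-2.6,0,-1.5]],
    [0,[-0.003,0.0138,0.0043],[-3.5,0,-2]],
    [0,[-0.0037,0.0171,0.0056],[-4.3,0,-2.5]],
  ],
)

```text
t: 19.42
position: [0.5349, 0.0045, 0.1418]
tool_rot: [[0.869, -0.17, 0.465], [-0.048, -0.964, -0.263], [0.492, 0.206, -0.846]]
ft_force: [5.3, 1.7, -0.3]
opening: 0.124
grip_force: 39.9
```

```bash
python3 arc.py 1.01,1.06,1.11,1.16,1.2 1
```

```text
t 19.42 world [0.5349 0.0045 0.1418] warmer mm [-115.4  -95.3  141.8] F [ 5.27  1.69 -0.34] open 0.124 grip 39.9
Rw [[0.864, -0.003, 0.503], [0.101, -0.979, -0.179], [0.492, 0.206, -0.846]] q [ 0.09  0.42  2.06 -1.06  0.35  2.73]
th 0.957 rad 0.0835 gx -0.125
1.01 shift mm [-1.4  3.5  2.5] turn deg [-0.17  0.   -0.1 ]
1.06 shift mm [-2.7  6.8  4.7] turn deg [-0.35  0.   -0.2 ]
1.11 shift mm [-4.1 10.   7.1] turn deg [-0.52  0.   -0.3 ]
1.16 shift mm [-5.6 13.   9.6] turn deg [-0.69  0.   -0.4 ]
1.2 shift mm [-6.8 15.4 11.7] turn deg [-0.86  0.   -0.5 ]
```

>>> move_arm(
  targets=[
    [0,[-0.0012,0.0035,0.002],[0,0,0]],
    [0,[-0.0025,0.0067,0.0043],[0,0,0]],
    [0,[-0.0038,0.0098,0.0067],[0,0,0]],
    [0,[-0.0052,0.0128,0.0092],[0,0,0]],
    [0,[-0.0064,0.0151,0.0113],[0,0,0]],
  ],
)

```text
t: 19.83
position: [0.5317, -0.0132, 0.1319]
tool_rot: [[0.869, -0.171, 0.464], [-0.049, -0.964, -0.262], [0.492, 0.205, -0.846]]
ft_force: [6.4, 1.1, 0.2]
opening: 0.122
grip_force: 39.8
```

```bash
python3 arc.py 1.25,1.3,1.35,1.4,1.45 0
```

```text
t 19.83 world [ 0.5317 -0.0132  0.1319] warmer mm [-115.5 -113.3  131.9] F [6.42 1.07 0.16] open 0.122 grip 39.8
Rw [[0.865, -0.003, 0.502], [0.1, -0.979, -0.179], [0.492, 0.205, -0.846]] q [ 0.04  0.44  2.09 -1.17  0.31  2.81]
th 1.203 rad 0.0837 gx -0.1251
1.25 shift mm [-1.6  2.2  2.9] turn deg [0. 0. 0.]
1.3 shift mm [-3.2  4.8  5.7] turn deg [0. 0. 0.]
1.35 shift mm [-4.9  7.1  8.7] turn deg [0. 0. 0.]
1.4 shift mm [-6.7  9.4 11.7] turn deg [0. 0. 0.]
1.45 shift mm [-8.5 11.4 14.9] turn deg [0. 0. 0.]
```

```bash
python3 arc.py 1.25,1.3,1.35,1.4,1.45 -7|tail -5
```

```text
1.25 shift mm [-1.6  1.8  2.9] turn deg [ 1.21 -0.    0.7 ]
1.3 shift mm [-3.2  4.   5.7] turn deg [ 2.42 -0.01  1.41]
1.35 shift mm [-4.9  5.9  8.6] turn deg [ 3.63 -0.01  2.11]
1.4 shift mm [-6.6  7.8 11.7] turn deg [ 4.84 -0.02  2.81]
1.45 shift mm [-8.4  9.4 14.8] turn deg [ 6.05 -0.02  3.51]
```

>>> move_arm(
  targets=[
    [0,[-0.0013,0.0018,0.0024],[1.2,0,0.7]],
    [0,[-0.0028,0.004,0.0052],[2.4,0,1.4]],
    [0,[-0.0045,0.006,0.0081],[3.6,0,2.1]],
    [0,[-0.0062,0.0078,0.0112],[4.8,0,2.8]],
    [0,[-0.0077,0.0092,0.0138],[6,0,3.5]],
  ],
)

```text
t: 20.25
position: [0.5296, -0.0251, 0.1182]
tool_rot: [[0.859, -0.174, 0.482], [-0.109, -0.981, -0.159], [0.501, 0.084, -0.861]]
ft_force: [5.4, 3.3, -0.9]
opening: 0.122
grip_force: 40.0
```

>>> move_arm(
  targets=[
    [0,[0,0,0],[0,0,0]],
    [0,[0,0,0],[0,0,0]],
    [0,[0,0,0],[0,0,0]],
    [0,[0,0,0],[0,0,0]],
  ],
)

```text
t: 20.58
position: [0.5295, -0.0253, 0.1182]
tool_rot: [[0.859, -0.174, 0.481], [-0.109, -0.981, -0.161], [0.5, 0.086, -0.862]]
ft_force: [5.6, -1.3, -3.1]
opening: 0.126
grip_force: 39.7
```

```bash
python3 arc.py
python3 - <<'E'
from h import *
t,d=snapshot("scene"); p,dp=snapshot("wrist")
hsv=cv2.cvtColor(t,cv2.COLOR_BGR2HSV)
m=(abs(hsv[...,0].astype(int)-140)<15)&(hsv[...,1]>80); C=tow(cloud("scene",d))
if m.sum(): print("purple scene",m.sum(),np.median(C[m],0).round(3),np.percentile(C[m][:,2],[5,95]).round(3))
cv2.imwrite("pics/c7.png",np.hstack([cv2.resize(p,(480,360)),cv2.resize(t[180:430,150:370],(317,360))]))
E
```

```text
t 20.58 world [ 0.5295 -0.0253  0.1182] warmer mm [-115.7 -125.6  118.2] F [ 5.56 -1.31 -3.09] open 0.126 grip 39.7
Rw [[0.865, -0.004, 0.502], [0.04, -0.996, -0.076], [0.5, 0.086, -0.862]] q [-0.08  0.45  2.13 -1.21  0.13  2.81]
th 1.438 rad 0.0835 gx -0.1252
purple scene 621 [-0.934 -0.767  0.183] [0.049 0.29 ]
```

View pics/c7.png

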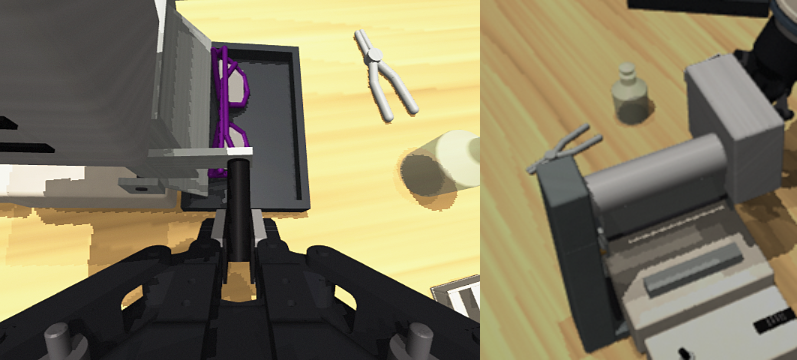

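The pan is tipped to 1.44 rad. The purple frame at wrist (230,110) is at the tray's left part. I'll measure where it rests.

```bash
cat > fr.py <<'E'
from h import *
s=observe(); p,d=snapshot("wrist"); C=tow(cloud("wrist",d,T("wrist",s)))*1e3
hsv=cv2.cvtColor(p,cv2.COLOR_BGR2HSV); m=(abs(hsv[...,0].astype(int)-142)<14)&(hsv[...,1]>90)&(d>0)
print("frame warmer mm n",m.sum(),"min",np.percentile(C[m],2,axis=0).round(),"med",np.median(C[m],0).round(),"max",np.percentile(C[m],98,axis=0).round())
E
python3 fr.py; python3 arc.py 1.4,1.35,1.3,1.25,1.2 4; python3 fr.py
```

```text
frame warmer mm n 3770 min [-148. -145.   11.] med [   9. -119.   36.] max [ 67. -71. 204.]
t 20.73 world [ 0.5295 -0.0253  0.1182] warmer mm [-115.7 -125.6  118.2] F [ 5.16 -0.63 -2.96] open 0.126 grip 39.7
Rw [[0.865, -0.004, 0.502], [0.04, -0.996, -0.076], [0.5, 0.086, -0.862]] q [-0.08  0.45  2.13 -1.21  0.13  2.81]
th 1.437 rad 0.0835 gx -0.1252
1.4 shift mm [ 1.3 -1.9 -1.9] turn deg [-0.69  0.   -0.4 ]
1.35 shift mm [ 3.  -4.3 -4.7] turn deg [-1.38  0.01 -0.8 ]
1.3 shift mm [ 4.5 -6.8 -7.4] turn deg [-2.08  0.01 -1.2 ]
1.25 shift mm [  6.   -9.5 -10. ] turn deg [-2.77  0.01 -1.61]
1.2 shift mm [  7.4 -12.4 -12.4] turn deg [-3.46  0.01 -2.01]
frame warmer mm n 3792 min [-146. -145.   12.] med [   8. -119.   36.] max [ 67. -71. 204.]
```

Run:
```python
from h import *
s=observe(); p,d=snapshot("wrist"); C=tow(cloud("wrist",d,T("wrist",s)))*1e3
hsv=cv2.cvtColor(p,cv2.COLOR_BGR2HSV); m=(abs(hsv[...,0].astype(int)-142)<14)&(hsv[...,1]>90)&(d>0)&(C[...,2]<90)&(C[...,1]<-80)&(C[...,0]>-88)
Q=C[m]
for lo in range(-150,-80,10):
    q=Q[(Q[:,1]>=lo)&(Q[:,1]<lo+10)]
    if len(q): print(lo,len(q),"x",np.percentile(q[:,0],[2,98]).round(),"z",np.percentile(q[:,2],[5,50,95]).round())
```

```text
-150 363 x [-26.  56.] z [ 7. 14. 16.]
-140 300 x [-17.  69.] z [ 7. 19. 29.]
-130 947 x [-61.  67.] z [22. 41. 43.]
-120 1644 x [-63.  66.] z [30. 37. 43.]
-110 269 x [-65.  69.] z [32. 35. 36.]
```

The frame rests in the tray with its middle near the warmer's (2, -126, 28), propped at one edge on the chute lip and well within limits. Now I'll ease the pan back along the arc, still gripped.

```bash
python3 arc.py 1.4,1.36,1.32,1.28,1.24,1.19,1.14,1.09,1.04,.99,.94,.89,.84,.79,.75 0
```

```text
t 20.83 world [ 0.5295 -0.0253  0.1182] warmer mm [-115.7 -125.6  118.2] F [ 4.72 -0.5  -3.26] open 0.125 grip 39.7
Rw [[0.865, -0.004, 0.502], [0.04, -0.996, -0.076], [0.5, 0.086, -0.862]] q [-0.08  0.45  2.13 -1.21  0.13  2.81]
th 1.438 rad 0.0835 gx -0.1252
1.4 shift mm [ 1.4 -2.1 -1.9] turn deg [0. 0. 0.]
1.36 shift mm [ 2.6 -4.2 -4.2] turn deg [0. 0. 0.]
1.32 shift mm [ 3.9 -6.4 -6.3] turn deg [0. 0. 0.]
1.28 shift mm [ 5.1 -8.7 -8.4] turn deg [0. 0. 0.]
1.24 shift mm [  6.3 -11.1 -10.5] turn deg [0. 0. 0.]
1.19 shift mm [  7.7 -14.2 -12.9] turn deg [0. 0. 0.]
1.14 shift mm [  9.  -17.4 -15.1] turn deg [0. 0. 0.]
1.09 shift mm [ 10.2 -20.8 -17.3] turn deg [0. 0. 0.]
1.04 shift mm [ 11.3 -24.2 -19.2] turn deg [0. 0. 0.]
0.99 shift mm [ 12.3 -27.8 -21.1] turn deg [0. 0. 0.]
0.94 shift mm [ 13.3 -31.5 -22.7] turn deg [0. 0. 0.]
0.89 shift mm [ 14.2 -35.3 -24.2] turn deg [0. 0. 0.]
0.84 shift mm [ 14.9 -39.2 -25.6] turn deg [0. 0. 0.]
0.79 shift mm [ 15.6 -43.1 -26.7] turn deg [0. 0. 0.]
0.75 shift mm [ 16.  -46.3 -27.6] turn deg [0. 0. 0.]
```

>>> move_arm(
  targets=[
    [0,[0.0014,-0.0021,-0.0019],[0,0,0]],
    [0,[0.0026,-0.0042,-0.0042],[0,0,0]],
    [0,[0.0039,-0.0064,-0.0063],[0,0,0]],
    [0,[0.0051,-0.0087,-0.0084],[0,0,0]],
    [0,[0.0063,-0.0111,-0.0105],[0,0,0]],
  ],
)

```text
t: 21.25
position: [0.5314, -0.0143, 0.1297]
tool_rot: [[0.859, -0.176, 0.48], [-0.109, -0.981, -0.163], [0.5, 0.087, -0.862]]
ft_force: [1.4, -12.5, 5.7]
opening: 0.123
grip_force: 40.2
```

```bash
python3 arc.py
```

```text
t 21.25 world [ 0.5314 -0.0143  0.1297] warmer mm [-115.7 -114.4  129.7] F [  1.38 -12.52   5.74] open 0.123 grip 40.2
Rw [[0.865, -0.005, 0.501], [0.039, -0.996, -0.078], [0.5, 0.087, -0.862]] q [-0.05  0.42  2.11 -0.97  0.17  2.6 ]
th 1.246 rad 0.0839 gx -0.1252
```

Joints are moving away from their limits, so I'll continue back.

>>> move_arm(
  targets=[
    [0,[0.0014,-0.0031,-0.0024],[0,0,0]],
    [0,[0.0027,-0.0063,-0.0046],[0,0,0]],
    [0,[0.0039,-0.0097,-0.0068],[0,0,0]],
    [0,[0.005,-0.0131,-0.0087],[0,0,0]],
    [0,[0.006,-0.0167,-0.0106],[0,0,0]],
  ],
)

```text
t: 21.67
position: [0.5343, 0.003, 0.1408]
tool_rot: [[0.859, -0.176, 0.481], [-0.11, -0.98, -0.163], [0.5, 0.088, -0.861]]
ft_force: [-2.9, -14.0, 15.0]
opening: 0.123
grip_force: 41.1
```

>>> move_arm(
  targets=[
    [0,[0.001,-0.0037,-0.0016],[0,0,0]],
    [0,[0.0019,-0.0075,-0.0031],[0,0,0]],
    [0,[0.0026,-0.0114,-0.0045],[0,0,0]],
    [0,[0.0033,-0.0153,-0.0056],[0,0,0]],
    [0,[0.0037,-0.0185,-0.0065],[0,0,0]],
  ],
)

```text
t: 22.08
position: [0.5376, 0.0227, 0.1462]
tool_rot: [[0.859, -0.175, 0.481], [-0.109, -0.981, -0.162], [0.5, 0.086, -0.862]]
ft_force: [0.9, -6.9, 6.3]
opening: 0.121
grip_force: 40.6
```

```bash
python3 arc.py .71,.67,.63,.59,.55,.51,.47,.43,.39,.35,.31,.27,.23,.19,.15,.12,.09,.06,.03,0 0
```

```text
t 22.08 world [0.5376 0.0227 0.1462] warmer mm [-115.9  -76.9  146.2] F [ 0.87 -6.86  6.35] open 0.121 grip 40.6
Rw [[0.865, -0.004, 0.502], [0.04, -0.996, -0.077], [0.5, 0.086, -0.862]] q [ 0.05  0.39  2.07 -0.81  0.26  2.51]
th 0.752 rad 0.0834 gx -0.1254
0.71 shift mm [ 0.6 -3.4 -0.4] turn deg [0. 0. 0.]
0.67 shift mm [ 1.  -6.7 -1. ] turn deg [0. 0. 0.]
0.63 shift mm [  1.2 -10.   -1.4] turn deg [0. 0. 0.]
0.59 shift mm [  1.4 -13.3  -1.8] turn deg [0. 0. 0.]
0.55 shift mm [  1.6 -16.6  -2.1] turn deg [0. 0. 0.]
0.51 shift mm [  1.6 -19.9  -2.2] turn deg [0. 0. 0.]
0.47 shift mm [  1.6 -23.2  -2.2] turn deg [0. 0. 0.]
0.43 shift mm [  1.6 -26.6  -2.1] turn deg [0. 0. 0.]
0.39 shift mm [  1.4 -29.9  -1.9] turn deg [0. 0. 0.]
0.35 shift mm [  1.2 -33.2  -1.6] turn deg [0. 0. 0.]
0.31 shift mm [  0.9 -36.5  -1.2] turn deg [0. 0. 0.]
0.27 shift mm [  0.6 -39.7  -0.6] turn deg [0. 0. 0.]
0.23 shift mm [  0.2 -43.    0.1] turn deg [0. 0. 0.]
0.19 shift mm [ -0.3 -46.2   0.8] turn deg [0. 0. 0.]
0.15 shift mm [ -0.8 -49.3   1.7] turn deg [0. 0. 0.]
0.12 shift mm [ -1.2 -51.7   2.5] turn deg [0. 0. 0.]
0.09 shift mm [ -1.7 -54.    3.2] turn deg [0. 0. 0.]
0.06 shift mm [ -2.2 -56.3   4.1] turn deg [0. 0. 0.]
0.03 shift mm [ -2.7 -58.6   5. ] turn deg [0. 0. 0.]
0.0 shift mm [ -3.3 -60.8   6. ] turn deg [0. 0. 0.]
```

>>> move_arm(
  targets=[
    [0,[0.0006,-0.0034,-0.0006],[0,0,0]],
    [0,[0.001,-0.0067,-0.0012],[0,0,0]],
    [0,[0.0012,-0.01,-0.0016],[0,0,0]],
    [0,[0.0014,-0.0133,-0.002],[0,0,0]],
    [0,[0.0016,-0.0166,-0.0023],[0,0,0]],
  ],
)

```text
t: 22.5
position: [0.5406, 0.0395, 0.1472]
tool_rot: [[0.859, -0.174, 0.481], [-0.109, -0.981, -0.161], [0.5, 0.086, -0.862]]
ft_force: [-5.0, -1.6, 9.7]
opening: 0.123
grip_force: 41.3
```

>>> move_arm(
  targets=[
    [0,[0,-0.0033,-0.0001],[0,0,0]],
    [0,[0,-0.0066,-0.0001],[0,0,0]],
    [0,[0,-0.01,0],[0,0,0]],
    [0,[-0.0002,-0.0133,0.0002],[0,0,0]],
    [0,[-0.0004,-0.0166,0.0005],[0,0,0]],
  ],
)

```text
t: 22.92
position: [0.5435, 0.0562, 0.1449]
tool_rot: [[0.86, -0.174, 0.481], [-0.108, -0.981, -0.161], [0.499, 0.086, -0.862]]
ft_force: [-6.9, 3.4, 8.9]
opening: 0.121
grip_force: 41.5
```

```bash
python3 arc.py .31,.27,.23,.19,.15,.12,.09,.06,.03,0 0
```

```text
t 22.92 world [0.5435 0.0562 0.1449] warmer mm [-115.9  -42.9  144.9] F [-6.87  3.4   8.87] open 0.121 grip 41.5
Rw [[0.865, -0.003, 0.501], [0.04, -0.996, -0.076], [0.499, 0.086, -0.862]] q [ 0.13  0.41  2.04 -0.83  0.31  2.6 ]
th 0.34 rad 0.083 gx -0.1254
0.31 shift mm [ 0.2 -2.5  0.3] turn deg [0. 0. 0.]
0.27 shift mm [-0.1 -5.7  0.9] turn deg [0. 0. 0.]
0.23 shift mm [-0.5 -9.   1.5] turn deg [0. 0. 0.]
0.19 shift mm [ -0.9 -12.2   2.3] turn deg [0. 0. 0.]
0.15 shift mm [ -1.5 -15.3   3.2] turn deg [0. 0. 0.]
0.12 shift mm [ -1.9 -17.7   3.9] turn deg [0. 0. 0.]
0.09 shift mm [ -2.4 -20.    4.7] turn deg [0. 0. 0.]
0.06 shift mm [ -2.9 -22.3   5.6] turn deg [0. 0. 0.]
0.03 shift mm [ -3.4 -24.5   6.5] turn deg [0. 0. 0.]
0.0 shift mm [ -4.  -26.8   7.5] turn deg [0. 0. 0.]
```

>>> move_arm(
  targets=[
    [0,[0.0002,-0.0025,0.0002],[0,0,0]],
    [0,[-0.0001,-0.0057,0.0008],[0,0,0]],
    [0,[-0.0005,-0.009,0.0014],[0,0,0]],
    [0,[-0.0009,-0.0122,0.0022],[0,0,0]],
    [0,[-0.0015,-0.0153,0.0031],[0,0,0]],
  ],
)

```text
t: 23.33
position: [0.546, 0.0707, 0.1397]
tool_rot: [[0.86, -0.174, 0.48], [-0.109, -0.981, -0.161], [0.499, 0.087, -0.862]]
ft_force: [-7.5, 4.5, 9.2]
opening: 0.118
grip_force: 42.3
```

>>> move_arm(
  targets=[
    [0,[-0.0004,-0.0024,0.0007],[0,0,0]],
    [0,[-0.0009,-0.0047,0.0015],[0,0,0]],
    [0,[-0.0014,-0.007,0.0024],[0,0,0]],
    [0,[-0.0019,-0.0092,0.0033],[0,0,0]],
    [0,[-0.0023,-0.0112,0.0041],[0,0,0]],
  ],
)

```text
t: 23.75
position: [0.5479, 0.0809, 0.1339]
tool_rot: [[0.86, -0.174, 0.479], [-0.109, -0.981, -0.162], [0.498, 0.087, -0.863]]
ft_force: [-3.9, -1.7, -6.0]
opening: 0.123
grip_force: 40.5
```

```bash
python3 arc.py 0 0; python3 fr.py
```

```text
t 23.75 world [0.5479 0.0809 0.1339] warmer mm [-115.7  -17.8  133.9] F [-3.91 -1.74 -5.96] open 0.123 grip 40.5
Rw [[0.866, -0.004, 0.5], [0.04, -0.996, -0.077], [0.498, 0.087, -0.863]] q [ 0.19  0.44  2.02 -0.89  0.33  2.72]
th 0.007 rad 0.0826 gx -0.1252
0.0 shift mm [ 0.3 -0.8 -0.1] turn deg [0. 0. 0.]
frame warmer mm n 1332 min [-152.  -67.  151.] med [-106.  -21.  220.] max [-99.  29. 246.]
```

>>> move_arm(
  targets=[
    [0,[0,-0.0015,0.0005],[0,0,0]],
    [0,[0,-0.002,0.001],[0,0,0]],
    [0,[0,-0.002,0.001],[0,0,0]],
    [0,[0,-0.002,0.001],[0,0,0]],
  ],
)

```text
t: 24.13
position: [0.5481, 0.0816, 0.1336]
tool_rot: [[0.86, -0.176, 0.479], [-0.109, -0.98, -0.164], [0.499, 0.088, -0.862]]
ft_force: [-15.0, -9.0, 15.5]
opening: 0.123
grip_force: 42.8
```

```bash
python3 arc.py 0 0
```

```text
t 24.13 world [0.5481 0.0816 0.1336] warmer mm [-115.6  -17.1  133.6] F [-14.96  -9.04  15.48] open 0.123 grip 42.8
Rw [[0.866, -0.005, 0.5], [0.04, -0.996, -0.079], [0.499, 0.088, -0.862]] q [ 0.19  0.44  2.02 -0.9   0.33  2.73]
th -0.002 rad 0.0828 gx -0.1251
0.0 shift mm [ 0.3 -0.1 -0.3] turn deg [0. 0. 0.]
```

The pan is hard against its upright stop. I'll release it and back off along the tool axis.

>>> move_arm(
  targets=[
    [0.035,[0,0.001,-0.0005],[0,0,0]],
    [0.035,[0,0.001,-0.0005],[0,0,0]],
    [0.035,[0,0.001,-0.0005],[0,0,0]],
    [0.035,[0,0.001,-0.0005],[0,0,0]],
  ],
)

```text
t: 24.47
position: [0.5493, 0.0821, 0.1341]
tool_rot: [[0.859, -0.174, 0.481], [-0.109, -0.981, -0.161], [0.5, 0.086, -0.862]]
ft_force: [0.8, -0.6, 0.6]
opening: 0.411
grip_force: 0.0
```

>>> move_arm(
  targets=[
    [0.035,[0,0,-0.008],[0,0,0]],
    [0.035,[0,0,-0.02],[0,0,0]],
    [0.035,[0,0,-0.035],[0,0,0]],
    [0.035,[0,0,-0.055],[0,0,0]],
    [0.035,[0,0,-0.075],[0,0,0]],
  ],
)

```text
t: 24.88
position: [0.5124, 0.0942, 0.199]
tool_rot: [[0.86, -0.174, 0.48], [-0.109, -0.981, -0.161], [0.499, 0.086, -0.862]]
ft_force: [0.5, -0.5, 0.1]
opening: 0.407
grip_force: 0.0
```

>>> move_arm(
  targets=[
    [0.035,[-0.02,0,-0.015],[0,0,0]],
    [0.035,[-0.045,0,-0.03],[0,0,0]],
    [0.035,[-0.05,0.025,-0.03],[0,0,0]],
    [0.035,[-0.05,0.055,-0.03],[0,0,0]],
    [0.035,[-0.05,0.085,-0.03],[0,0,0]],
  ],
)

```text
t: 25.3
position: [0.4402, 0.0211, 0.2071]
tool_rot: [[0.859, -0.171, 0.482], [-0.105, -0.982, -0.16], [0.5, 0.087, -0.862]]
ft_force: [0.7, -0.0, 0.1]
opening: 0.41
grip_force: 0.0
```

>>> move_arm(
  targets=[
    [0.035,[0,0,0],[0,0,0]],
    [0.035,[0,0,0],[0,0,0]],
  ],
)

```text
t: 25.47
position: [0.4406, 0.0193, 0.2072]
tool_rot: [[0.859, -0.178, 0.481], [-0.112, -0.98, -0.163], [0.5, 0.086, -0.862]]
ft_force: [-0.1, 0.3, -0.4]
opening: 0.41
grip_force: 0.0
```

Run:
```python
from h import *
s=st(); p,d=snapshot("wrist"); C=tow(cloud("wrist",d,T("wrist",s)))*1e3; t,dt=snapshot("scene")
hsv=cv2.cvtColor(p,cv2.COLOR_BGR2HSV); v=hsv[...,2]
m=(abs(hsv[...,0].astype(int)-142)<14)&(hsv[...,1]>90)&(d>0)&(C[...,2]<150)
if m.sum(): print("frame",m.sum(),np.percentile(C[m],[2,50,98],axis=0).round().tolist())
m=(v<70)&(C[...,2]>130)&(C[...,2]<170)&(C[...,0]>-140)&(C[...,0]<-107)&(abs(C[...,1]+15)<40)
if m.sum(): print("rod",m.sum(),np.percentile(C[m],[1,50,99],axis=0).round(1).tolist())
m=(v<110)&(C[...,2]>16)&(C[...,2]<30)&(abs(C[...,0])<120)&(C[...,1]>-230)&(C[...,1]<-105)
r=cv2.minAreaRect(C[m][:,:2].astype(np.float32)); print("tray rim",m.sum(),np.round(r[0]),np.round(r[1]),r[2],np.median(C[m][:,2]))
cv2.imwrite("pics/c9.png",np.hstack([cv2.resize(p,(480,360)),cv2.resize(t[180:430,150:370],(317,360))]))
```

```text
t 25.47 world [0.4406 0.0193 0.2072] warmer mm [-210.9  -96.8  207.2] F [-0.11  0.26 -0.42] open 0.41 grip 0.0
Rw [[0.865, -0.007, 0.501], [0.037, -0.996, -0.078], [0.5, 0.086, -0.862]] q [ 0.05  0.15  2.19 -0.56  0.36  2.26]
frame 2305 [[-65.0, -145.0, 7.0], [-10.0, -119.0, 34.0], [67.0, -106.0, 43.0]]
rod 1007 [[-135.4, -22.1, 144.2], [-123.1, -17.5, 153.5], [-107.4, -10.8, 155.8]]
tray rim 3298 [  -1. -153.] [ 96. 182.] 89.86759185791016 22.292850039075052
```

View pics/c9.png

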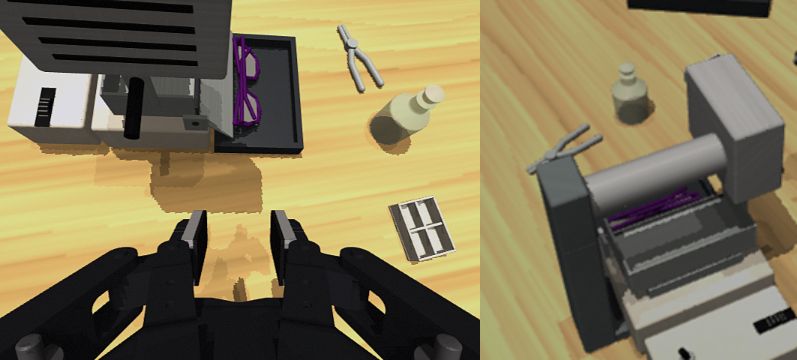

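The pan is upright, with the rod back at y≈-16. The frame is in the flat tray at wrist (245,80), and the bottle, plier and screw box haven't moved. The gripper is clear, so I'm handing in.

```bash
python3 -c "
from station import *
print(hand_in())"
```

```text
the job is handed in; nothing more can be done
None
```

I handed the job in at about 25.5 s; no pass/fail result came back. The wheel is at its stop, the frame is in the small tray under the chute (one edge propped on the chute lip), the pan was held all the way back upright, and the plier, bottle and screw box were left where they were.

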